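Unload the bolted cure chest

TASK

Unload the cure chest: swing its folded crank handle upright and press it down until it latches, then wind the handwheel anticlockwise to the end of its travel so that both bolts are drawn clear of the lid, and pull the handle up out of its latch and fold it flat again. Lever the lid up by its red front lip with the pry blade and swing it right back until it stands open. Stand every enclosure from the chest on its long edge between the two rails of the track, on the long side of the closed gate, lay the blade back on its rubber mat, and leave the gate and the other things on the bench alone.

Things in the scene. Friction and masses are not known exactly. Their poses are not given: they have to be found in the camera images.
- chest: Grey steel cure chest, fixed, 150 (x) x 250 (y) x 95 mm high without its lid: open-topped box, walls 7 mm, inner floor 30 mm above the bench. Origin: centre of its underside. x points from the front (red lid lip, towards the robot) to the hinge at the back, y to the left along the front, z up. A pry ledge, 80 mm wide, sticks out 30 mm from the front wall, its top at 84 mm.
- wheel_hub (a point): Centre of the top face of the disc handwheel (diameter 130 mm, vertical axis, 75 mm above the bench), at (-35, -205) mm in the chest's frame, right of the chest; fixed, axes as the chest's. Under it a gearbox 120 x 120 x 55 mm. At the wheel's right (-y) edge, 75 mm from the hub, stands a lock post 46 x 17 mm whose lugs reach 120 mm high.
- crank_pivot (a point): Pivot of the folding crank handle, in a clevis on the wheel, 54 mm from the wheel axis and 109 mm above the bench; turns with the wheel. At the start it lies on the chest's -y side of the hub. Its x axis is the pivot's axis, its y axis points to the wheel's axis, z up.
- crank_grip (a point): Middle of the crank handle's red round grip, 22 mm thick, 65 mm long, spinning freely on its shank. It lies 57.5 mm from the pivot (grip from 25 to 90 mm) while unlatched, 45.5 mm when latched. Folded, the handle lies level 34 mm above the wheel's face, from the pivot to past the wheel's axis. Its y axis points along the handle away from the pivot.
- fold (a joint): Folding of the crank handle (rad): 0 folded flat (may start raised up to 0.25), 1.571 upright (its stop). Stays where it is left; about 3 N at the grip moves it. While it is folded its tang sits between the lock post's lugs and the wheel cannot turn.
- latch (a joint): Travel of the handle along its own length towards the pivot (m): 0 unlatched, 0.012 pressed fully down into its square socket, possible only when the handle is upright; it then cannot fold. Takes about 5 N either way (pull up to unlatch) and stays where it is left. Latched above 0.008.
- wheel (a joint): Handwheel angle (rad), 0 at the start, growing anticlockwise seen from above, end stop at 7.6. Needs about 4 N at the grip.
- bolts (a joint): Travel of the two brass bolts along the front of the lid, to the chest's -y side (m): 0 shot over the lid's lugs, 0.0285 at the wheel's end stop. Geared to the wheel: 3.75 mm per rad. Clear of the lugs from 0.021.
- lid (a joint): Opening angle of the chest's lid (rad): 0 shut, 1.571 standing straight up, end stop 1.9. The stiff hinge holds it wherever it is left; lifting at the lip takes about 4 N once the bolts are drawn.
- lid_lip (a point): Middle of the front edge, at the underside, of the lid's red pry lip (70 mm wide, 6 mm thick, sticking out 22 mm from the lid's front edge), 172 mm from the hinge line; moves with the lid. Shut, the underside is 95 mm above the bench and 11 mm above the pry ledge; the ledge reaches 8 mm farther out, the gap is 22 mm deep. Its axes are the chest's when the lid is shut.
- lid_hinge (a point): Middle of the lid's hinge line, at the height of the lid's underside, at the back of the chest; fixed. The hinge line runs along the chest's y axis.
- enc1: Cream hammertone pedal enclosure with an amber jewel lens on one face, 112 (x) x 31 (y) x 60 mm (z), 0.18 kg, standing on its long narrow edge in the chest, its length roughly along the chest's x axis, with 40 mm gaps to its neighbours. Origin: centre of its underside. Two or three of enc1 to enc3 are present.
- enc2: Another such enclosure, same size and axes.
- enc3: Another such enclosure, same size and axes.
- blade: Pry blade, 170 mm long: wooden handle 100 x 18 x 28 mm (x from -85 to +15 mm) and a flat steel blade 70 mm long, 26 mm wide and 3 mm thick (x from 15 to 85 mm, centred 14 mm above the underside, lying flat). Origin: on the underside, 85 mm from either end; its x axis points to the blade's tip, z up. 0.12 kg.
- mat: Black rubber mat, fixed, 250 (x) x 110 (y) x 3 mm, the blade's place. Origin: centre of its underside on the bench.
- track: Narrow steel rail track, fixed, 520 mm long (x), a base strip 4 mm thick with two rails 8 mm wide and 20 mm high, 46 mm apart inside, along x. Origin: centre of its underside. The gate crosses it at x = +165 mm (gate face at +161); the long side of the gate is x below that. A gate post, 22 mm thick and 60 mm high, stands at (165, 50) mm.
- gate (a joint): Aluminium gate arm over the track (rad): 0 shut across the track, grows as it swings open; stays where left.
- lens1: Bystander: amber jewel lamp lens in a brass ring, diameter 38 mm, 32 mm high, standing loose on the bench. Origin: centre of its underside.
- lens2: Bystander: another such lens.
- lens3: Bystander: another such lens.
- plug: Bystander: polished steel quarter-inch test plug, 80 mm long, 16 mm thick, lying loose. Origin: on its underside.
- mallet: Bystander: grey rubber mallet, 270 mm long, 60 mm high, lying loose. Origin: on the bench under its handle, 40 mm behind the overall middle.
- encl_lid: Bystander: cream enclosure lid, 119 x 94 x 7 mm, lying loose. Origin: centre of its underside.

How it is judged:
By the outcome, as a careful person would: the job done as asked, in the order asked, and still so for the second after the job is handed in, with the robot touching nothing.
Of enc1, enc2, enc3 only 2 to 3 are there at a start; the rules pass over those that are not, and their reading is None.
At some moment in a run one of blade may be knocked a few centimetres aside while the robot is not near it.
It also fails if it takes over 192 s, if anything falls off the work surface, if the arm or the gripper's body presses on something with over 40 N, if the wrist force passes 120 N, or if a joint passes its speed limit or range.

ROBOT

A 6-joint arm with a two-finger parallel gripper is mounted at the origin on the work surface. World frame = base frame: x ahead of the robot, y to its left, z up, the work surface at z = 0. Lengths are in m, angles in degrees, forces in N, time in s.
With the tool pointing down it reaches from about 0.35 to 0.875 m from the base axis. Payload 4.2 kg.
Tool frame: the origin (TCP) lies on the front face of the gripper's body, between the roots of the fingers; the fingertips stand finger_overhang ahead of it and the grasp point (between the pads) lies 51 mm ahead of it (finger_overhang is the distance from the TCP to the fingertips, in m); z points along the fingers, y is the line along which they close (so a half turn about z gives the same grasp; the last joint's range is limited). The gripper opens to 87 mm and grips with 3 to 60 N. Pads are 19 mm wide; open, the fingers measure 117 mm over their backs; the gripper's body (75 mm by 190 mm) begins 51 mm behind the grasp point.
Start: joints at [89.473, 22.042, 0.453, 0, -68.411, -14.817], TCP at [0.165, 0.603, 0.292] pointing down, gripper open.
Joint ranges: [-179.83, 179.83], [-69.29, 118.12], [-61.27, 80.66], [-181.25, 117.63], [-171.15, -9.14], [-177.46, 177.46]. Speed limits (degrees/s): [159.86, 159.86, 180, 180, 180, 180].

INTERFACE

Orientations are given as a 3x3 rotation matrix whose columns are the frame's x, y, z axes.
In Python, from station import sense, capture, camera_model, finish_job, finger_overhang gives the robot as it stands. The module is installed in compiled form; this text tells all that it offers.
- The arm moves only by the tool jog_arm, never from a script. Its argument "rows" is a list that holds one entry, the list of rows, each a list of 4 numbers: the shift along the tool's x, y, z in m, then the turn about the tool's z in rad. A call has 1 to 20 rows; each row shifts and turns the commanded pose from where the row before left it, along the tool's axes as they then stand; what a row does not reach is not made up. A row lasts 1/8 s, in which the tool goes at most 62.5 mm and 10.7 degrees, less where a joint would pass 70% of its speed; a pose out of reach is approached as far as the arm can. A call is refused whole if a number of a shift passes 0.0625 or a number of a turn 0.188, either way. A call with a gripper value outside its range is refused whole. "claw" is the opening, from 0 (shut) to 1 (fully open), set as the call begins (left out, the last holds). The fingers move at their own pace and stop on an object; the grip force is fixed at half the most. Time passes only in rows, so rows that do not move let the fingers close. It gives the time, the measured TCP pose, the force, the opening and the grip force at its end, in the units of the state.
- sense(): the state, without advancing time (a new reading comes with each control period).
- capture(name): name is "scene" or "top"; returns the picture (384x512x3 uint8, red, green, blue); there is no depth.
- camera_model(name): a dict with "fovy" (degrees; the focal length in pixels is half the picture's height over the tangent of half this angle, whatever the lens; pixels are square), "cx", "cy" (the principal point, pixels), "eye" and "rotation" of the camera in the world. Camera axes: x right, y down, z forward; pixel columns grow to the right and rows downward; lengths in m; the calibration is good to about 2 mm. A picture is of the moment at which its call begins. camera_model takes no time and is no camera call.
- finish_job(): hands the job in; it is judged then, once.
The state is a dict: "time_s": time; "joints": joint angles; "joint_velocities": joint speeds; "effort": joint torques, N m; "tcp_pos": TCP position; "ee_rot": TCP orientation; "wrist_force": force on the tool from outside, world axes, zero at the start; "moment": the same for the moment, N m; "gripper_width": opening from 0.0 (shut) to 1.0 (fully open); "gripper_force": force on a finger pad.
Only numpy, scipy, OpenCV 4.12 (cv2) and the standard library are available. Lean on these libraries where they do the work, as an engineer would, in place of code of your own. Each camera call takes 0.05 s, during which the arm holds its last target. There are 200 camera calls.

## Working session

There is one attempt and no reset: what is moved stays moved. The work goes in short steps, Python scripts to look and compute and a tool call to move; the robot and the scene stay as the last step left them, time stands still between calls to the robot, and variables do not carry over. Pictures are saved under pics/ and viewed, at most 14 in all, crops included, and the job is handed in when it is done.

Besides the shell and the picture viewer there is one more tool, called after ">>>" as name(argument=value, ...), one argument or row to a line, values as JSON. jog_arm: Moves the arm, as the interface text tells. Its arguments: {"type":"object","properties":{"rows":{"type":"array"},"claw":{"type":"number"}},"required":["rows"]}

```bash
mkdir -p pics; python3 - <<'E'
from station import *
import cv2,json
for n in("scene","top"):
    im=capture(n);cv2.imwrite(f"pics/{n}0.png",cv2.resize(im[:,:,::-1],(800,600),interpolation=cv2.INTER_CUBIC));print(n,camera_model(n))
print(sense(),finger_overhang)
E
```

```text
scene {'fovy': 56.51336496928231, 'cx': 251.53135400281187, 'cy': 191.9792788026957, 'eye': array([ 1.08975954, -0.57035748,  0.74821692]), 'rotation': array([[ 0.74140771,  0.44540995, -0.50192089],
       [ 0.67100051, -0.48254854,  0.56294335],
       [ 0.00853938, -0.75415972, -0.65663552]])}
top {'fovy': 48.84392897599131, 'cx': 251.20391701581212, 'cy': 197.82897415823155, 'eye': array([ 0.30853876, -0.04374262,  1.56564293]), 'rotation': array([[-0.02111757, -0.98094178,  0.19315092],
       [-0.99959871,  0.02436438,  0.01444955],
       [-0.01888016, -0.19276827, -0.98106265]])}
{'time_s': 0.1, 'joints': array([ 8.94735828e+01,  2.20857566e+01,  3.88093574e-01, -2.41799318e-02,
       -6.84121382e+01, -1.48170879e+01]), 'joint_velocities': array([-0.06356048, -0.06940427,  0.10783459, -0.01065379,  0.0368575 ,
        0.04874608]), 'effort': array([ 6.74966873e-05, -3.91693532e+01,  1.87932390e+01,  4.23189059e+00,
        1.34548589e-02, -7.04183140e-05]), 'tcp_pos': array([0.16524812, 0.60234198, 0.29128144]), 'ee_rot': array([[ 9.64315606e-01, -2.64755065e-01, -4.10006782e-04],
       [-2.64755360e-01, -9.64313715e-01, -1.91267369e-03],
       [ 1.11014886e-04,  1.95297258e-03, -9.99998087e-01]]), 'wrist_force': array([ 0.04353454,  1.07373713, -0.44054684]), 'moment': array([-0.00123308,  0.07452725, -0.06061674]), 'gripper_force': 0.0, 'gripper_width': 1.0015970082519796} 0.0697
```

View pics/scene0.png

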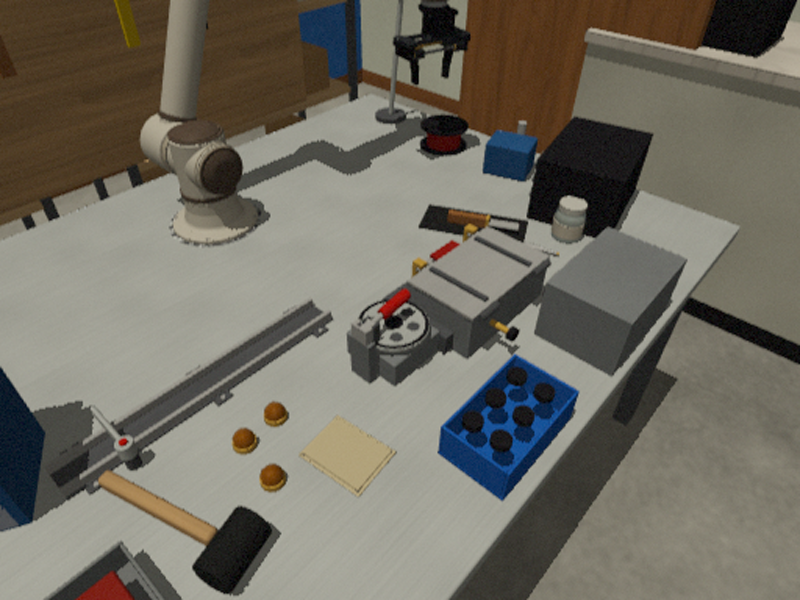

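View pics/top0.png

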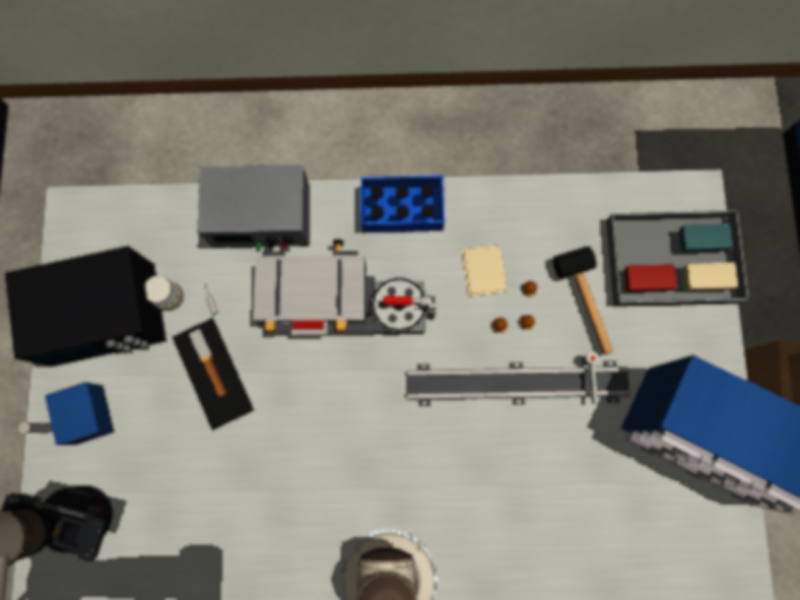

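```bash
python3 - <<'E'
from station import *
import cv2,numpy as np
im=capture("top")[:,:,::-1]
def c(x0,y0,x1,y1,s): return cv2.resize(im[y0:y1,x0:x1],None,fx=s,fy=s,interpolation=cv2.INTER_CUBIC)
cv2.imwrite("pics/a.png",c(155,145,285,220,6))
A=np.zeros((600,780,3),np.uint8);t=c(255,222,410,262,5);A[:200,:775]=t
b=c(105,195,175,275,5);A[200:600,:350]=b
s=capture("scene")[:,:,::-1]; A[200:600,360:760]=cv2.resize(s[180:260,215:295],None,fx=5,fy=5,interpolation=cv2.INTER_CUBIC)
cv2.imwrite("pics/b.png",A)
E
```

```text
(no output)
```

View pics/a.png

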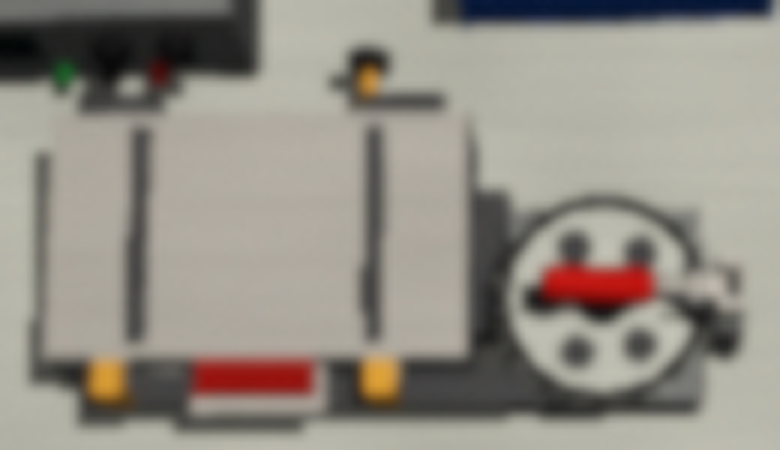

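View pics/b.png

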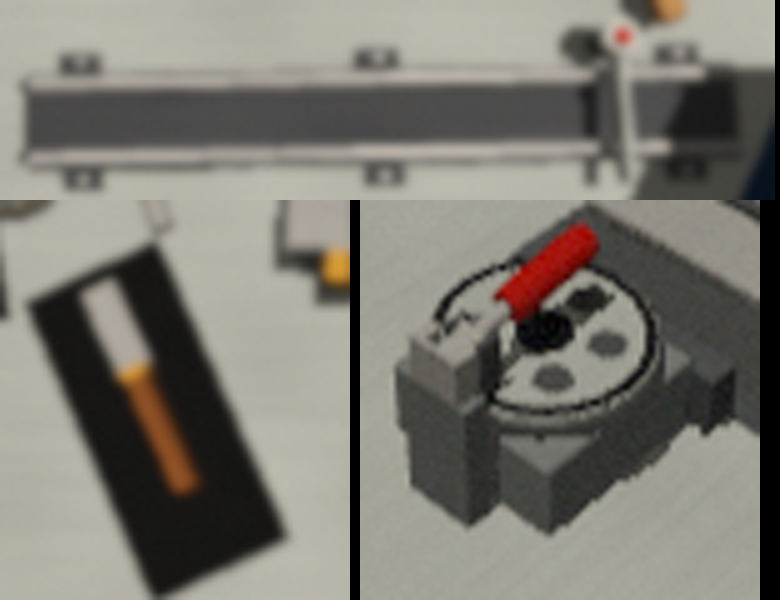

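```bash
cat > h.py <<'E'
from station import *
import cv2,numpy as np
from scipy.optimize import least_squares
def ray(n,px):
    m=camera_model(n);f=192/np.tan(np.radians(m['fovy']/2))
    d=m['rotation']@np.array([(px[0]-m['cx'])/f,(px[1]-m['cy'])/f,1]);return m['eye'],d
def w(n,px,z):
    e,d=ray(n,px);return e+d*(z-e[2])/d[2]
def pix(n,p):
    m=camera_model(n);f=192/np.tan(np.radians(m['fovy']/2));c=m['rotation'].T@(np.asarray(p)-m['eye']);return np.array([c[0]/c[2]*f+m['cx'],c[1]/c[2]*f+m['cy']])
def cr(x,y,x0,y0,s): return (x0+(x+.5)/s-.5,y0+(y+.5)/s-.5)
def tri(p,q):
    (a,d),(b,e)=ray("top",p),ray("scene",q);A=np.c_[d,-e];t=np.linalg.lstsq(A,b-a,rcond=None)[0];return (a+d*t[0]+b+e*t[1])/2
E
python3 - <<'E'
from h import *
np.set_printoptions(precision=4,suppress=True)
A=lambda x,y,z:w("top",cr(x,y,155,145,6),z)
T=lambda x,y,z:w("top",cr(x,y,255,222,5),z)
B=lambda x,y,z:w("top",cr(x,y-200,105,195,5),z)
print("hub",A(604,296,.075))
print("grip ends",A(543,282,.109),A(655,286,.109))
print("lip",A(193,394,.101),A(312,394,.101))
print("ledge",A(188,412,.084),A(324,412,.084))
print("lidfront",A(42,358,.105),A(467,358,.105),"back",A(55,112,.105),A(470,112,.105))
print("bolts",A(107,380,.1),A(380,380,.1))
print("track L",T(25,82,.02),T(25,160,.02),"R",T(705,72,.02),T(600,150,.02), "gatepost",T(622,36,.06))
print("mat",[B(*p,.003) for p in((28,302),(158,245),(287,538),(158,600))])
print("blade",B(97,285,.018),B(186,492,.03),"ferrule",B(136,375,.03))
# scene picks
print("scene hub", w("scene",cr(548,330-200,215,180,5),.075)) 
E
```

```text
hub [ 0.616  -0.0367  0.075 ]
grip ends [ 0.6183 -0.0012  0.109 ] [ 0.6142 -0.0669  0.109 ]
lip [0.558  0.2057 0.101 ] [0.5563 0.1357 0.101 ]
ledge [0.5501 0.2114 0.084 ] [0.5482 0.1307 0.084 ]
lidfront [0.5809 0.2941 0.105 ] [0.5748 0.0443 0.105 ] back [0.7305 0.2893 0.105 ] [0.7239 0.0406 0.105 ]
bolts [0.5677 0.2566 0.1   ] [0.5638 0.0958 0.1   ]
track L [ 0.4624 -0.0485  0.02  ] [ 0.4058 -0.0471  0.02  ] R [ 0.4583 -0.5432  0.02  ] [ 0.4037 -0.4629  0.02  ] gatepost [ 0.4814 -0.4738  0.06  ]
mat [array([0.5636, 0.5109, 0.003 ]), array([0.6048, 0.414 , 0.003 ]), array([0.3835, 0.3119, 0.003 ]), array([0.3407, 0.4057, 0.003 ])]
blade [0.5727 0.4544 0.018 ] [0.4168 0.3799 0.03  ] ferrule [0.503  0.4193 0.03  ]
scene hub [0.7607 0.1003 0.075 ]
```

>>> jog_arm(
  rows=[
    [[0, 0, 0, 0.166], [0, 0, 0, 0.166], [0, 0, 0, 0.166], [0, 0, 0, 0.166], [0, 0, 0, 0.166], [0, 0, 0, 0.166], [0, 0, 0, 0.166], [0, 0, 0, 0.166]],
  ],
  claw=0.6,
)

```text
time_s: 1.2
tcp_pos: [0.1653, 0.6026, 0.2919]
ee_rot: [[-0.031, -1.0, -0.0], [-1.0, 0.031, -0.001], [0.001, 0.0, -1.0]]
wrist_force: [-0.3, -0.1, 0.1]
gripper_width: 0.599
gripper_force: 0.0
```

>>> jog_arm(
  rows=[
    [[0.0306, -0.0232, 0, 0], [0.0306, -0.0232, 0, 0], [0.0306, -0.0232, 0, 0], [0.0306, -0.0232, 0, 0], [0.0306, -0.0232, 0, 0], [0.0306, -0.0232, 0, 0], [0.0306, -0.0232, 0, 0], [0.0306, -0.0232, 0, 0], [0.0306, -0.0232, 0, 0], [0.0306, -0.0232, 0, 0], [0.0306, -0.0232, 0, 0], [0.0306, -0.0232, 0, 0], [0.0306, -0.0232, 0, 0], [0.0306, -0.0232, 0, 0], [0.0306, -0.0232, 0, 0], [0.0306, -0.0232, 0, 0], [0.0306, -0.0232, 0, 0], [0.0306, -0.0232, 0, 0], [0.0306, -0.0232, 0, 0], [0.0306, -0.0232, 0, 0]],
  ],
)

```text
time_s: 3.7
tcp_pos: [0.6145, -0.0218, 0.292]
ee_rot: [[-0.025, -1.0, -0.0], [-1.0, 0.025, 0.0], [-0.0, 0.0, -1.0]]
wrist_force: [0.7, 0.8, 0.2]
gripper_width: 0.601
gripper_force: 0.0
```

```bash
cat >> h.py <<'E'
np.set_printoptions(precision=4,suppress=True)
def to(x,y,z):
    s=sense();print("t",s['time_s'],"tcp",s['tcp_pos'],"alpha",np.degrees(np.arctan2(s['ee_rot'][1,0],s['ee_rot'][0,0])),"F",s['wrist_force'],"gw",s['gripper_width'],"gf",s['gripper_force'])
    print("shift",s['ee_rot'].T@(np.array([x,y,z])-s['tcp_pos']))
E
python3 -c "
from h import *
to(.6148,-.0205,.164)"
```

```text
t 3.7 tcp [ 0.6145 -0.0218  0.292 ] alpha -91.43657860768592 F [0.705  0.7539 0.2441] gw 0.6007515949968797 gf 0.0
shift [-0.0013 -0.0004  0.128 ]
```

>>> jog_arm(
  rows=[
    [[0, 0, 0.02, 0], [0, 0, 0.02, 0], [0, 0, 0.02, 0], [0, 0, 0.02, 0], [0, 0, 0.02, 0], [0, 0, 0.014, 0], [0, 0, 0.014, 0], [0, 0, 0, 0]],
  ],
)

```text
time_s: 4.7
tcp_pos: [0.6134, -0.0208, 0.1631]
ee_rot: [[-0.025, -1.0, -0.002], [-1.0, 0.025, -0.0], [0.0, 0.002, -1.0]]
wrist_force: [0.2, 0.4, 0.4]
gripper_width: 0.601
gripper_force: 0.0
```

>>> jog_arm(
  rows=[
    [[0, 0, 0, 0], [0, 0, 0, 0], [0, 0, 0, 0], [0, 0, 0, 0]],
  ],
  claw=0,
)

```text
time_s: 5.2
tcp_pos: [0.6141, -0.0207, 0.1646]
ee_rot: [[-0.025, -1.0, 0.001], [-1.0, 0.025, 0.0], [-0.0, -0.001, -1.0]]
wrist_force: [1.1, 0.9, -0.2]
gripper_width: 0.233
gripper_force: 29.9
```

```bash
python3 - <<'E'
from h import *
to(.6148,-.0205,.164)
im=np.hstack([cv2.resize(capture("scene")[150:270,190:310,::-1],None,fx=3.3,fy=3.3,interpolation=cv2.INTER_CUBIC),cv2.resize(capture("top")[145:265,190:310,::-1],None,fx=3.3,fy=3.3,interpolation=cv2.INTER_CUBIC)])
cv2.imwrite("pics/c.png",im)
# arc
r=.07
for r in(.07,):
  th=np.linspace(.1,np.pi/2,13);y=r*np.cos(th);z=r*np.sin(th);print(np.c_[-np.diff(y),-np.diff(z)])
E
```

```text
t 5.2 tcp [ 0.6141 -0.0207  0.1646] alpha -91.42990902189057 F [ 1.0917  0.9387 -0.1714] gw 0.2325220534260666 gf 29.870128724724054
shift [-0.0002 -0.0007  0.0006]
[[ 0.0014 -0.0085]
 [ 0.0024 -0.0082]
 [ 0.0034 -0.0079]
 [ 0.0043 -0.0074]
 [ 0.0052 -0.0068]
 [ 0.006  -0.0061]
 [ 0.0067 -0.0054]
 [ 0.0073 -0.0045]
 [ 0.0078 -0.0036]
 [ 0.0082 -0.0026]
 [ 0.0084 -0.0016]
 [ 0.0086 -0.0005]]
```

View pics/c.png

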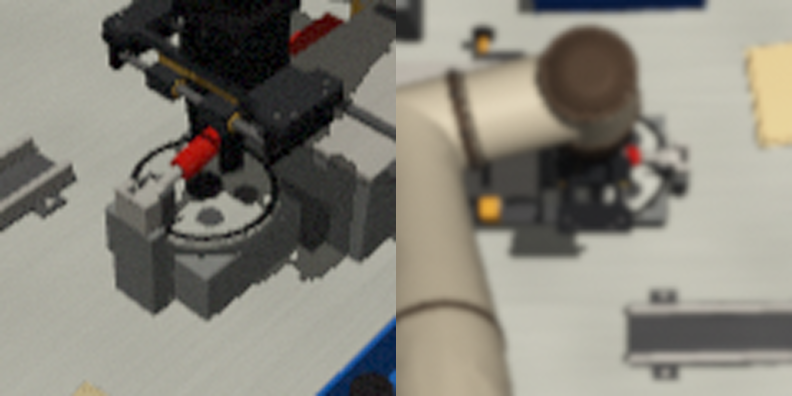

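>>> jog_arm(
  rows=[
    [[0.001, 0, -0.006, 0], [0.0024, 0, -0.0082, 0], [0.0034, 0, -0.0079, 0], [0.0043, 0, -0.0074, 0], [0.0052, 0, -0.0068, 0], [0.006, 0, -0.0061, 0], [0.0067, 0, -0.0054, 0], [0, 0, 0, 0]],
  ],
)

```text
time_s: 6.3
tcp_pos: [0.6134, -0.0506, 0.2125]
ee_rot: [[-0.026, -1.0, 0.001], [-1.0, 0.026, -0.001], [0.001, -0.001, -1.0]]
wrist_force: [3.3, 0.0, -7.3]
gripper_width: 0.244
gripper_force: 30.0
```

>>> jog_arm(
  rows=[
    [[0.0073, 0, -0.0045, 0], [0.0078, 0, -0.0036, 0], [0.0082, 0, -0.0026, 0], [0.0084, 0, -0.0016, 0], [0.0086, 0, -0.0005, 0], [0, 0, 0, 0]],
  ],
)

```text
time_s: 7.05
tcp_pos: [0.6126, -0.0893, 0.2262]
ee_rot: [[-0.025, -1.0, 0.002], [-1.0, 0.025, 0.001], [-0.001, -0.002, -1.0]]
wrist_force: [2.1, 4.7, -2.9]
gripper_width: 0.242
gripper_force: 30.0
```

```bash
python3 - <<'E'
from h import *
to(.613,-.0905,.230)
im=np.hstack([cv2.resize(capture("scene")[150:270,190:310,::-1],None,fx=3.3,fy=3.3,interpolation=cv2.INTER_CUBIC),cv2.resize(capture("top")[145:265,190:310,::-1],None,fx=3.3,fy=3.3,interpolation=cv2.INTER_CUBIC)])
cv2.imwrite("pics/d.png",im)
E
```

```text
t 7.05 tcp [ 0.6126 -0.0893  0.2262] alpha -91.4414514330412 F [ 2.1036  4.7212 -2.925 ] gw 0.24242766661874798 gf 30.001886039972305
shift [ 0.0012 -0.0004 -0.0038]
```

View pics/d.png

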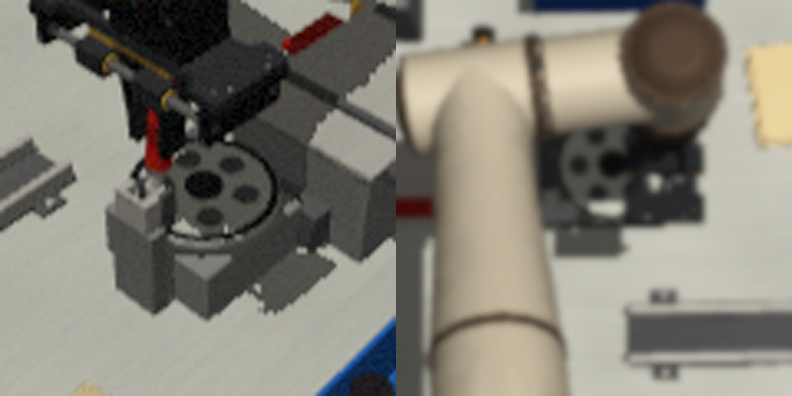

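>>> jog_arm(
  rows=[
    [[0.002, 0, 0, 0], [0.002, 0, 0, 0], [0.001, 0, 0, 0], [0, 0, 0, 0]],
  ],
)

```text
time_s: 7.65
tcp_pos: [0.6125, -0.0934, 0.2264]
ee_rot: [[-0.025, -1.0, 0.002], [-1.0, 0.025, 0.002], [-0.002, -0.002, -1.0]]
wrist_force: [2.2, 7.9, -0.9]
gripper_width: 0.247
gripper_force: 30.0
```

>>> jog_arm(
  rows=[
    [[0, 0, 0.003, 0], [0, 0, 0.003, 0], [0, 0, 0.003, 0], [0, 0, 0.003, 0], [0, 0, 0, 0]],
  ],
)

```text
time_s: 8.28
tcp_pos: [0.6126, -0.0938, 0.2152]
ee_rot: [[-0.024, -1.0, 0.003], [-1.0, 0.024, 0.001], [-0.001, -0.003, -1.0]]
wrist_force: [1.5, 6.9, 1.9]
gripper_width: 0.249
gripper_force: 30.0
```

>>> jog_arm(
  rows=[
    [[0, 0, 0.003, 0], [0, 0, 0.003, 0], [0, 0, 0, 0]],
  ],
)

```text
time_s: 8.65
tcp_pos: [0.6136, -0.0944, 0.2139]
ee_rot: [[-0.023, -1.0, 0.007], [-1.0, 0.023, -0.001], [0.001, -0.007, -1.0]]
wrist_force: [-2.3, 7.0, 16.5]
gripper_width: 0.244
gripper_force: 30.0
```

```bash
python3 - <<'E'
import numpy as np
a=np.radians(-91.4)
R=np.array([[np.cos(a),np.sin(a)],[np.sin(a),-np.cos(a)]]) # cols tool x, tool y
ph=a+np.arange(39)*.2
p=.054*np.c_[np.cos(ph),np.sin(ph)];d=np.diff(p,axis=0)@R
print([[round(x,4),round(y,4),0,0] for x,y in d])
E
```

```text
[[np.float64(-0.0011), np.float64(-0.0107), 0, 0], [np.float64(-0.0032), np.float64(-0.0103), 0, 0], [np.float64(-0.0052), np.float64(-0.0095), 0, 0], [np.float64(-0.0069), np.float64(-0.0082), 0, 0], [np.float64(-0.0084), np.float64(-0.0067), 0, 0], [np.float64(-0.0096), np.float64(-0.0049), 0, 0], [np.float64(-0.0104), np.float64(-0.0029), 0, 0], [np.float64(-0.0108), np.float64(-0.0008), 0, 0], [np.float64(-0.0107), np.float64(0.0014), 0, 0], [np.float64(-0.0102), np.float64(0.0035), 0, 0], [np.float64(-0.0093), np.float64(0.0054), 0, 0], [np.float64(-0.008), np.float64(0.0072), 0, 0], [np.float64(-0.0065), np.float64(0.0086), 0, 0], [np.float64(-0.0046), np.float64(0.0097), 0, 0], [np.float64(-0.0026), np.float64(0.0105), 0, 0], [np.float64(-0.0004), np.float64(0.0108), 0, 0], [np.float64(0.0017), np.float64(0.0106), 0, 0], [np.float64(0.0038), np.float64(0.0101), 0, 0], [np.float64(0.0057), np.float64(0.0091), 0, 0], [np.float64(0.0074), np.float64(0.0078), 0, 0], [np.float64(0.0088), np.float64(0.0062), 0, 0], [np.float64(0.0099), np.float64(0.0043), 0, 0], [np.float64(0.0105), np.float64(0.0023), 0, 0], [np.float64(0.0108), np.float64(0.0001), 0, 0], [np.float64(0.0106), np.float64(-0.002), 0, 0], [np.float64(0.01), np.float64(-0.0041), 0, 0], [np.float64(0.009), np.float64(-0.006), 0, 0], [np.float64(0.0076), np.float64(-0.0076), 0, 0], [np.float64(0.0059), np.float64(-0.009), 0, 0], [np.float64(0.004), np.float64(-0.01), 0, 0], [np.float64(0.002), np.float64(-0.0106), 0, 0], [np.float64(-0.0002), np.float64(-0.0108), 0, 0], [np.float64(-0.0023), np.float64(-0.0105), 0, 0], [np.float64(-0.0044), np.float64(-0.0099), 0, 0], [np.float64(-0.0062), np.float64(-0.0088), 0, 0], [np.float64(-0.0079), np.float64(-0.0074), 0, 0], [np.float64(-0.0092), np.float64(-0.0057), 0, 0], [np.float64(-0.0101), np.float64(-0.0037), 0, 0]]
```

>>> jog_arm(
  rows=[
    [[-0.003, 0, -0.004, 0], [-0.0011, -0.0107, 0, 0], [-0.0032, -0.0103, 0, 0], [-0.0052, -0.0095, 0, 0], [-0.0069, -0.0082, 0, 0], [-0.0084, -0.0067, 0, 0], [-0.0096, -0.0049, 0, 0], [-0.0104, -0.0029, 0, 0]],
  ],
)

```text
time_s: 9.65
tcp_pos: [0.6667, -0.0506, 0.2141]
ee_rot: [[-0.025, -1.0, 0.001], [-1.0, 0.025, -0.004], [0.004, -0.001, -1.0]]
wrist_force: [-1.3, -4.5, 7.5]
gripper_width: 0.245
gripper_force: 30.0
```

>>> jog_arm(
  rows=[
    [[-0.0108, -0.0008, 0, 0], [-0.0107, 0.0014, 0, 0], [-0.0102, 0.0035, 0, 0], [-0.0093, 0.0054, 0, 0], [-0.008, 0.0072, 0, 0], [-0.0065, 0.0086, 0, 0], [-0.0046, 0.0097, 0, 0], [-0.0026, 0.0105, 0, 0]],
  ],
)

```text
time_s: 10.65
tcp_pos: [0.6243, 0.0137, 0.2141]
ee_rot: [[-0.025, -1.0, 0.006], [-1.0, 0.025, -0.003], [0.003, -0.006, -1.0]]
wrist_force: [2.0, -5.5, 4.8]
gripper_width: 0.241
gripper_force: 30.0
```

>>> jog_arm(
  rows=[
    [[-0.0004, 0.0108, 0, 0], [0.0017, 0.0106, 0, 0], [0.0038, 0.0101, 0, 0], [0.0057, 0.0091, 0, 0], [0.0074, 0.0078, 0, 0], [0.0088, 0.0062, 0, 0], [0.0099, 0.0043, 0, 0], [0.0105, 0.0023, 0, 0]],
  ],
)

```text
time_s: 11.65
tcp_pos: [0.5609, -0.03, 0.214]
ee_rot: [[-0.024, -1.0, 0.003], [-1.0, 0.024, 0.001], [-0.001, -0.003, -1.0]]
wrist_force: [-1.6, 5.1, 11.9]
gripper_width: 0.242
gripper_force: 30.0
```

>>> jog_arm(
  rows=[
    [[0.0108, 0.0001, 0, 0], [0.0106, -0.002, 0, 0], [0.01, -0.0041, 0, 0], [0.009, -0.006, 0, 0], [0.0076, -0.0076, 0, 0], [0.0059, -0.009, 0, 0], [0.004, -0.01, 0, 0], [0.002, -0.0106, 0, 0]],
  ],
)

```text
time_s: 12.65
tcp_pos: [0.6059, -0.0941, 0.214]
ee_rot: [[-0.024, -1.0, -0.006], [-1.0, 0.024, -0.005], [0.005, 0.006, -1.0]]
wrist_force: [-5.3, -4.3, 12.2]
gripper_width: 0.243
gripper_force: 30.0
```

>>> jog_arm(
  rows=[
    [[-0.0002, -0.0108, 0, 0], [-0.0023, -0.0105, 0, 0], [-0.0044, -0.0099, 0, 0], [-0.0062, -0.0088, 0, 0], [-0.0079, -0.0074, 0, 0], [-0.0092, -0.0057, 0, 0], [-0.0101, -0.0037, 0, 0], [0, 0, 0, 0]],
  ],
)

```text
time_s: 13.65
tcp_pos: [0.6659, -0.055, 0.214]
ee_rot: [[-0.024, -1.0, 0.001], [-1.0, 0.024, -0.005], [0.005, -0.001, -1.0]]
wrist_force: [-0.7, -5.1, 8.0]
gripper_width: 0.243
gripper_force: 30.0
```

>>> jog_arm(
  rows=[
    [[-0.0106, -0.0015, 0, 0], [-0.003, 0, 0, 0], [0, 0, 0, 0]],
  ],
)

```text
time_s: 14.02
tcp_pos: [0.6664, -0.048, 0.2138]
ee_rot: [[-0.027, -1.0, -0.004], [-1.0, 0.027, -0.014], [0.014, 0.004, -1.0]]
wrist_force: [-0.8, -24.6, 6.3]
gripper_width: 0.238
gripper_force: 30.0
```

>>> jog_arm(
  rows=[
    [[0.006, 0, 0, 0], [0.004, 0, 0, 0], [0, 0, -0.004, 0], [0, 0, -0.004, 0], [0, 0, -0.004, 0], [0, 0, -0.004, 0], [0, 0, -0.003, 0], [0, 0, 0, 0]],
  ],
)

```text
time_s: 15.02
tcp_pos: [0.666, -0.052, 0.2264]
ee_rot: [[-0.027, -1.0, -0.006], [-1.0, 0.027, -0.003], [0.003, 0.006, -1.0]]
wrist_force: [4.5, -9.6, -10.7]
gripper_width: 0.246
gripper_force: 30.0
```

>>> jog_arm(
  rows=[
    [[0, 0, 0, -0.187], [0, 0, 0, -0.187], [0, 0, 0, -0.187], [0, 0, 0, -0.187], [0, 0, 0, -0.187], [0, 0, 0, -0.187], [0, 0, 0, -0.187], [0, 0, 0, 0]],
  ],
)

```text
time_s: 16.02
tcp_pos: [0.6667, -0.051, 0.2264]
ee_rot: [[0.959, -0.283, -0.004], [-0.283, -0.959, -0.002], [-0.004, 0.003, -1.0]]
wrist_force: [5.8, -5.1, -11.2]
gripper_width: 0.247
gripper_force: 30.0
```

```bash
python3 - <<'E'
from h import *
to(.6664,-.05,.230)
im=np.hstack([cv2.resize(capture("scene")[150:270,190:310,::-1],None,fx=3.3,fy=3.3,interpolation=cv2.INTER_CUBIC),cv2.resize(capture("top")[145:265,190:310,::-1],None,fx=3.3,fy=3.3,interpolation=cv2.INTER_CUBIC)])
cv2.imwrite("pics/e.png",im)
E
```

```text
t 16.025 tcp [ 0.6667 -0.051   0.2264] alpha -16.452362572155398 F [  5.7534  -5.091  -11.1569] gw 0.24667441446052532 gf 30.001390571705997
shift [-0.0006 -0.0008 -0.0036]
```

View pics/e.png

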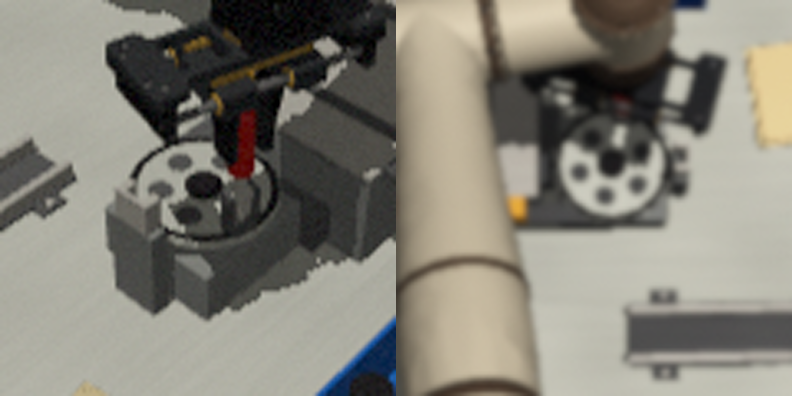

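>>> jog_arm(
  rows=[
    [[-0.0086, 0, 0.002, 0], [-0.0084, 0, 0.0026, 0], [-0.0082, 0, 0.0026, 0], [-0.0078, 0, 0.0036, 0], [-0.0073, 0, 0.0045, 0], [-0.0067, 0, 0.0054, 0], [0, 0, 0, 0]],
  ],
)

```text
time_s: 17.0
tcp_pos: [0.622, -0.0377, 0.21]
ee_rot: [[0.959, -0.283, -0.001], [-0.283, -0.959, -0.003], [0.0, 0.003, -1.0]]
wrist_force: [1.7, -4.1, 1.8]
gripper_width: 0.24
gripper_force: 29.9
```

>>> jog_arm(
  rows=[
    [[-0.006, 0, 0.0061, 0], [-0.0052, 0, 0.0068, 0], [-0.0043, 0, 0.0074, 0], [-0.0034, 0, 0.0079, 0], [-0.0024, 0, 0.0082, 0], [-0.0014, 0, 0.0085, 0], [0, 0, 0.003, 0], [0, 0, 0, 0]],
  ],
)

```text
time_s: 18.0
tcp_pos: [0.5984, -0.0306, 0.1606]
ee_rot: [[0.959, -0.283, -0.006], [-0.283, -0.959, -0.002], [-0.005, 0.004, -1.0]]
wrist_force: [-1.8, -5.0, 3.2]
gripper_width: 0.238
gripper_force: 29.5
```

>>> jog_arm(
  rows=[
    [[0, 0, 0.003, 0], [0, 0, 0.003, 0], [0, 0, 0, 0]],
  ],
)

```text
time_s: 18.38
tcp_pos: [0.5982, -0.0307, 0.1546]
ee_rot: [[0.959, -0.283, -0.006], [-0.283, -0.959, -0.002], [-0.005, 0.004, -1.0]]
wrist_force: [-2.3, -4.2, 3.4]
gripper_width: 0.234
gripper_force: 29.5
```

>>> jog_arm(
  rows=[
    [[0, 0, 0, 0], [0, 0, 0, 0], [0, 0, 0, 0], [0, 0, -0.02, 0], [0, 0, -0.03, 0], [0, 0, -0.03, 0], [0, 0, -0.03, 0], [0, 0, -0.03, 0]],
  ],
  claw=0.6,
)

```text
time_s: 19.38
tcp_pos: [0.6002, -0.029, 0.2961]
ee_rot: [[0.959, -0.282, -0.0], [-0.282, -0.959, 0.001], [-0.0, -0.0, -1.0]]
wrist_force: [0.3, 0.8, -0.1]
gripper_width: 0.597
gripper_force: 0.0
```

>>> jog_arm(
  rows=[
    [[0, 0, 0, -0.183], [0, 0, 0, -0.183], [0, 0, 0, -0.183], [0, 0, 0, -0.183], [-0.012, -0.026, 0, 0], [-0.012, -0.026, 0, 0], [-0.012, -0.026, 0, 0], [-0.012, -0.026, 0, 0], [-0.012, -0.026, 0, 0], [-0.012, -0.026, 0, 0], [-0.012, -0.026, 0, 0], [-0.012, -0.026, 0, 0]],
  ],
)

```text
time_s: 20.88
tcp_pos: [0.4232, 0.1177, 0.2952]
ee_rot: [[0.902, 0.431, -0.0], [0.431, -0.902, 0.001], [0.0, -0.001, -1.0]]
wrist_force: [-0.0, 0.7, -0.5]
gripper_width: 0.599
gripper_force: 0.0
```

```bash
python3 - <<'E'
from h import *
to(.4945,.417,.2)
t=capture("top")[:,:,::-1];s=capture("scene")[:,:,::-1]
f=lambda i,x,y,ww,hh,k:cv2.resize(i[y:y+hh,x:x+ww],None,fx=k,fy=k,interpolation=cv2.INTER_CUBIC)
A=np.zeros((600,800,3),np.uint8)
A[:300,:400]=f(t,195,145,100,75,4); A[:300,400:]=f(s,215,130,100,75,4)
A[300:,:400]=f(t,100,195,100,75,4); A[300:,400:]=f(s,220,180,66,50,6)[:300,:396].repeat(1,0) if 0 else cv2.resize(s[180:230,215:282],(400,300),interpolation=cv2.INTER_CUBIC)
cv2.imwrite("pics/f.png",A)
E
```

```text
t 20.875 tcp [0.4232 0.1177 0.2952] alpha 25.52114094087222 F [-0.0435  0.6602 -0.5177] gw 0.5993845345226045 gf 0.0
shift [ 0.1933 -0.2393  0.0954]
```

View pics/f.png

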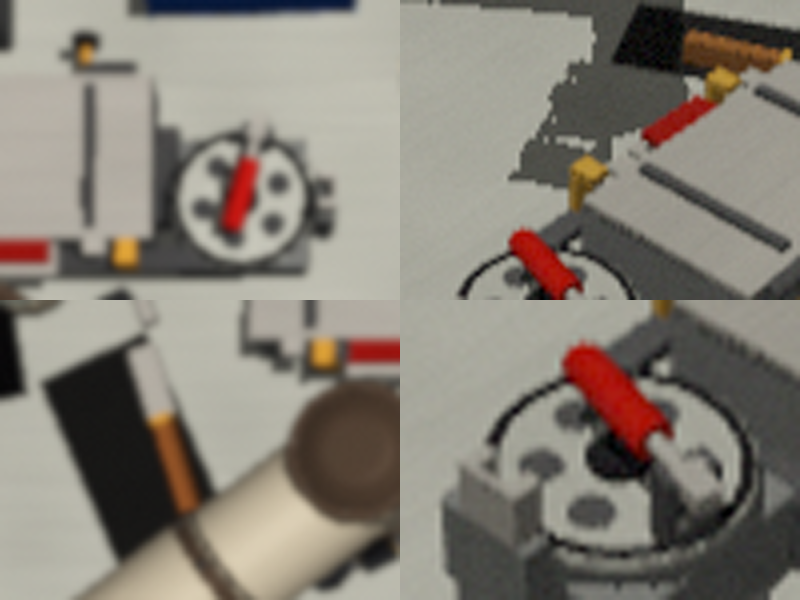

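```bash
python3 - <<'E'
from h import *
T=lambda x,y:cr(x,y,195,145,4)
S=lambda x,y:(215+(x-400+.5)/5.97-.5,180+(y-300+.5)/6-.5)
print("ends", tri(T(233,229),S(584,362)), tri(T(247,158),S(655,437)))
# grip end centers: predicted for fold a
hub=np.array([.6145,-.038]);u=np.array([-.959,.283]);piv=hub-.054*u
for a in(0,.1,.2,.3):
  for r in(.09,.025):
    p=np.r_[piv+u*r*np.cos(a),.109+r*np.sin(a)];q=pix("top",p);s=pix("scene",p)
    print(a,r,(q-[195,145]+.5)*4-.5,(s-[215,180]+.5)*[5.97,6]+[400,300])
B=lambda x,y,z:w("top",cr(x,y-300,100,195,4),z)
print("tip",B(140,347,.018),"ferr",B(160,418,.028),"hand",B(184,500,.031), "tip corners",B(128,350,.018),B(151,342,.018))
E
```

```text
ends [ 0.5816 -0.0271  0.1078] [ 0.6426 -0.0429  0.1106]
0 0.09 [232.9879 229.8449] [578.9737 360.0286]
0 0.025 [252.2679 159.9563] [654.0074 442.9739]
0.1 0.09 [232.9683 227.4678] [579.3869 345.5929]
0.1 0.025 [252.2938 159.1904] [654.2643 438.957 ]
0.2 0.09 [233.2206 224.1011] [580.8089 332.2161]
0.2 0.025 [252.3934 158.1623] [654.8219 435.2986]
0.3 0.09 [233.747  219.7635] [583.2485 320.0351]
0.3 0.025 [252.5658 156.8814] [655.6767 432.0358]
tip [0.5915 0.4152 0.018 ] ferr [0.5229 0.3916 0.028 ] hand [0.4468 0.3666 0.031 ] tip corners [0.589  0.4264 0.018 ] [0.596 0.405 0.018]
```

>>> jog_arm(
  rows=[
    [[0, 0, 0, 0.122], [0.0216, -0.0286, 0.01, 0], [0.0216, -0.0286, 0.01, 0], [0.0216, -0.0286, 0.015, 0], [0.0216, -0.0286, 0.015, 0], [0.0216, -0.0286, 0.015, 0], [0.0216, -0.0286, 0.015, 0], [0.0216, -0.0286, 0.015, 0], [0.0216, -0.0286, 0.015, 0], [0, 0, 0, 0]],
  ],
  claw=0.5,
)

```text
time_s: 22.22
tcp_pos: [0.5158, 0.3901, 0.1825]
ee_rot: [[0.948, 0.319, -0.002], [0.319, -0.948, -0.002], [-0.003, 0.001, -1.0]]
wrist_force: [0.4, -0.8, -0.2]
gripper_width: 0.495
gripper_force: 0.0
```

```bash
python3 - <<'E'
from h import *
to(.5148,.3893,.075)
cv2.imwrite("pics/g.png",cv2.resize(capture("scene")[100:210,250:396,::-1],None,fx=5,fy=5,interpolation=cv2.INTER_CUBIC))
for q in((.511,.388,.031),(.511+.015*.948,.388+.015*.317,.031),(.5915,.4152,.018)): print((pix("scene",q)-[250,100]+.5)*5)
E
```

```text
t 22.225 tcp [0.5158 0.3901 0.1825] alpha 18.58554301008544 F [ 0.3628 -0.7859 -0.2152] gw 0.4947047563441806 gf 0.0
shift [-0.0009  0.0003  0.1075]
[295.5095 216.1647]
[315.4116 220.8823]
[407.414  258.2348]
```

View pics/g.png

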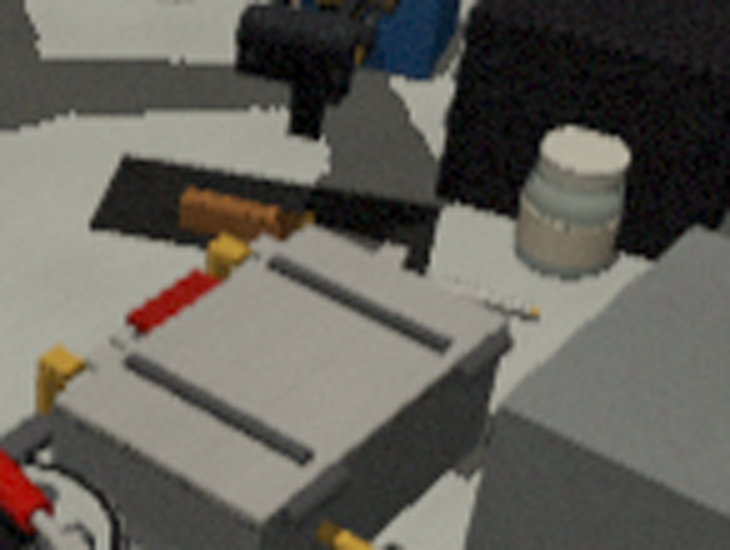

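>>> jog_arm(
  rows=[
    [[-0.004, 0, 0.02, 0], [0, 0, 0.02, 0], [0, 0, 0.02, 0], [0, 0, 0.02, 0], [0, 0, 0.015, 0], [0, 0, 0.012, 0], [0, 0, 0, 0]],
  ],
)

```text
time_s: 23.15
tcp_pos: [0.5113, 0.3869, 0.0775]
ee_rot: [[0.948, 0.317, -0.001], [0.317, -0.948, -0.001], [-0.001, 0.001, -1.0]]
wrist_force: [-0.1, 0.1, -0.3]
gripper_width: 0.497
gripper_force: 0.0
```

>>> jog_arm(
  rows=[
    [[0, 0, 0, 0], [0, 0, 0, 0], [0, 0, 0, 0], [0, 0, 0, 0], [0, 0, 0, 0]],
  ],
  claw=0,
)

```text
time_s: 23.78
tcp_pos: [0.5117, 0.3875, 0.0787]
ee_rot: [[0.948, 0.318, 0.0], [0.318, -0.948, 0.0], [0.0, -0.0, -1.0]]
wrist_force: [0.3, -0.1, 1.7]
gripper_width: 0.207
gripper_force: 30.0
```

>>> jog_arm(
  rows=[
    [[0, 0, -0.02, 0], [0, 0, -0.03, 0], [0, 0, -0.03, 0], [0, 0, -0.02, 0], [-0.02, 0, 0, 0.116], [-0.02, 0, 0, 0.116], [-0.02, 0, 0, 0.116], [0, 0.02, 0, 0], [0, 0.024, 0, 0], [0, 0.024, 0, 0], [0, 0.024, 0, 0], [0, 0.024, 0, 0], [0, 0.024, 0, 0], [0, 0.024, 0, 0], [0, 0.02, 0, 0], [0, 0, 0, 0]],
  ],
)

```text
time_s: 25.78
tcp_pos: [0.4484, 0.1897, 0.1783]
ee_rot: [[1.0, -0.027, -0.0], [-0.027, -1.0, -0.0], [-0.0, 0.0, -1.0]]
wrist_force: [0.7, 0.6, -1.1]
gripper_width: 0.2
gripper_force: 30.0
```

```bash
python3 - <<'E'
from h import *
to(.452,.1733,.151)
t=capture("top")[:,:,::-1];s=capture("scene")[:,:,::-1]
f=lambda i,x,y,ww,hh,k:cv2.resize(i[y:y+hh,x:x+ww],None,fx=k,fy=k,interpolation=cv2.INTER_CUBIC)
A=np.hstack([f(t,155,180,80,80,5),f(s,235,120,80,80,5)])
cv2.imwrite("pics/i.png",A)
E
```

```text
t 25.775 tcp [0.4484 0.1897 0.1783] alpha -1.5191241905226622 F [ 0.6679  0.642  -1.1448] gw 0.19953090082761224 gf 29.96440835762769
shift [0.0041 0.0162 0.0273]
```

View pics/i.png

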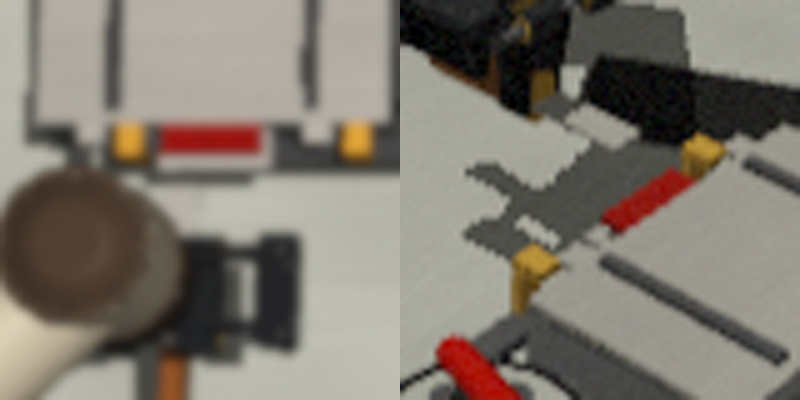

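```bash
python3 - <<'E'
from h import *
tp=sense()['tcp_pos']
for z in(.110,.1165,.122):
    print(z,w("scene",cr(628-400,139,235,120,5),z),w("top",cr(190,187,155,180,5),z))
print((pix("scene",tp+[.085,-.0022,-.0617])-[235,120]+.5)*5+[400,0],(pix("top",tp+[.085,-.0022,-.0617])-[155,180]+.5)*5)
E
```

```text
0.11 [0.5241 0.1987 0.11  ] [0.5321 0.1835 0.11  ]
0.1165 [0.5298 0.1909 0.1165] [0.5311 0.1825 0.1165]
0.122 [0.5347 0.1842 0.122 ] [0.5302 0.1816 0.122 ]
[631.7609 142.8648] [181.0508 183.6815]
```

>>> jog_arm(
  rows=[
    [[0, 0.008, 0.01, 0], [0, 0.008, 0.01, 0], [0, 0, 0.0075, 0], [0, 0, 0, 0], [0.01, 0, 0, 0], [0.01, 0, 0, 0], [0, 0, 0, 0]],
  ],
)

```text
time_s: 26.75
tcp_pos: [0.4693, 0.175, 0.1509]
ee_rot: [[1.0, -0.025, 0.001], [-0.025, -1.0, 0.001], [0.001, -0.001, -1.0]]
wrist_force: [-1.1, 1.1, -2.5]
gripper_width: 0.207
gripper_force: 30.0
```

>>> jog_arm(
  rows=[
    [[0.005, 0, 0, 0], [0.005, 0, 0, 0], [0.005, 0, 0, 0], [0.004, 0, 0, 0], [0.004, 0, 0, 0], [0, 0, 0, 0]],
  ],
)

```text
time_s: 27.5
tcp_pos: [0.4914, 0.1741, 0.1507]
ee_rot: [[1.0, -0.025, 0.0], [-0.025, -1.0, 0.0], [0.0, -0.0, -1.0]]
wrist_force: [0.2, 0.0, -0.9]
gripper_width: 0.201
gripper_force: 30.0
```

>>> jog_arm(
  rows=[
    [[0.003, 0, 0, 0], [0, 0, -0.003, 0], [0, 0, -0.003, 0], [0, 0, -0.003, 0], [0, 0, -0.003, 0], [0, 0, 0, 0]],
  ],
)

```text
time_s: 28.25
tcp_pos: [0.494, 0.174, 0.1628]
ee_rot: [[1.0, -0.025, -0.0], [-0.025, -1.0, -0.0], [-0.0, 0.0, -1.0]]
wrist_force: [1.6, 0.9, -4.3]
gripper_width: 0.202
gripper_force: 30.0
```

```bash
python3 - <<'E'
from h import *
to(.452,.1733,.151)
t=capture("top")[:,:,::-1];s=capture("scene")[:,:,::-1]
f=lambda i,x,y,ww,hh,k:cv2.resize(i[y:y+hh,x:x+ww],None,fx=k,fy=k,interpolation=cv2.INTER_CUBIC)
cv2.imwrite("pics/j.png",np.hstack([f(t,155,150,80,80,5),f(s,235,120,80,80,5)]))
E
```

```text
t 28.25 tcp [0.494  0.174  0.1628] alpha -1.4254758600880935 F [ 1.5818  0.9012 -4.3103] gw 0.20204017016095102 gf 29.96431577950716
shift [-0.0419  0.0018  0.0118]
```

View pics/j.png

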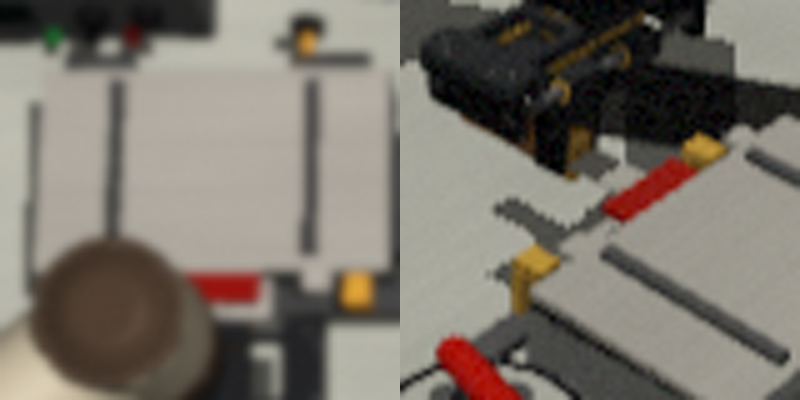

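>>> jog_arm(
  rows=[
    [[0.0008, 0, -0.0076, 0], [0.0008, 0, -0.0076, 0], [0.0015, 0, -0.0075, 0], [0.0015, 0, -0.0075, 0], [0.0022, 0, -0.0073, 0], [0.0022, 0, -0.0073, 0], [0.003, 0, -0.007, 0], [0.003, 0, -0.007, 0], [0, 0, 0, 0]],
  ],
)

```text
time_s: 29.48
tcp_pos: [0.5102, 0.1739, 0.2226]
ee_rot: [[1.0, -0.025, 0.003], [-0.025, -1.0, 0.001], [0.003, -0.001, -1.0]]
wrist_force: [-1.7, 0.0, -2.1]
gripper_width: 0.202
gripper_force: 30.0
```

```bash
python3 - <<'E'
from h import *
to(.509,.174,.2215)
s=capture("scene")
hs=cv2.cvtColor(s,cv2.COLOR_RGB2HSV)
m=((hs[...,0]<6)|(hs[...,0]>174))&(hs[...,1]>180)&(hs[...,2]>70);m[:,:]&=True
n,l,st,c=cv2.connectedComponentsWithStats(m.astype(np.uint8))
print([(st[i],c[i]) for i in range(1,n) if st[i][4]>20])
for th in(0,.2,.4,.45):
  print(th,pix("scene",(.7285-.161*np.cos(th)-.006*np.sin(th),.1695,.095+.161*np.sin(th)+.006*np.cos(th))))
E
```

```text
t 29.475 tcp [0.5102 0.1739 0.2226] alpha -1.4236879493810441 F [-1.7025  0.037  -2.1067] gw 0.20245365011766506 gf 29.980235542170703
shift [-0.0012 -0.0001  0.0011]
[(array([282, 135,  19,  15, 118], dtype=int32), array([290.9576, 142.1356])), (array([243, 188,  17,  18, 139], dtype=int32), array([250.3813, 195.741 ])), (array([ 49, 366,  37,  18, 358], dtype=int32), array([ 68.3045, 377.2542]))]
0 [285.1014 159.1145]
0.2 [286.3661 150.808 ]
0.4 [289.3409 143.3925]
0.45 [290.3543 141.7165]
```

Lid at about 0.43 rad; continuing the arc.

>>> jog_arm(
  rows=[
    [[0.0036, 0, -0.0067, 0], [0.0036, 0, -0.0067, 0], [0.0043, 0, -0.0063, 0], [0.0043, 0, -0.0063, 0], [0.0049, 0, -0.0059, 0], [0.0049, 0, -0.0059, 0], [0.0055, 0, -0.0053, 0], [0.0055, 0, -0.0053, 0], [0.006, 0, -0.0047, 0], [0.006, 0, -0.0047, 0], [0, 0, 0, 0]],
  ],
)

```text
time_s: 30.9
tcp_pos: [0.5585, 0.1723, 0.2801]
ee_rot: [[1.0, -0.025, 0.002], [-0.025, -1.0, -0.0], [0.002, 0.0, -1.0]]
wrist_force: [-0.2, -0.5, -1.4]
gripper_width: 0.205
gripper_force: 30.0
```

>>> jog_arm(
  rows=[
    [[0.0064, 0, -0.0041, 0], [0.0064, 0, -0.0041, 0], [0.0068, 0, -0.0034, 0], [0.0068, 0, -0.0034, 0], [0.0071, 0, -0.0027, 0], [0.0071, 0, -0.0027, 0], [0.0074, 0, -0.002, 0], [0.0074, 0, -0.002, 0], [0, 0, 0, 0]],
  ],
)

```text
time_s: 32.02
tcp_pos: [0.6143, 0.1712, 0.3039]
ee_rot: [[1.0, -0.025, 0.002], [-0.025, -1.0, 0.0], [0.002, -0.001, -1.0]]
wrist_force: [-0.4, 0.2, -1.7]
gripper_width: 0.203
gripper_force: 30.0
```

>>> jog_arm(
  rows=[
    [[0.0075, 0, -0.0013, 0], [0.0075, 0, -0.0013, 0], [0.0076, 0, 0, 0], [0.0076, 0, 0, 0], [0.0076, 0, 0, 0], [0.0076, 0, 0, 0], [0.0076, 0, 0.001, 0], [0.0076, 0, 0.001, 0], [0, 0, 0, 0]],
  ],
)

```text
time_s: 33.15
tcp_pos: [0.6745, 0.1694, 0.304]
ee_rot: [[1.0, -0.025, 0.001], [-0.025, -1.0, -0.0], [0.001, 0.0, -1.0]]
wrist_force: [0.5, 0.1, -1.2]
gripper_width: 0.208
gripper_force: 30.0
```

```bash
python3 - <<'E'
from h import *
to(.66,.174,.3)
s=capture("scene")
hs=cv2.cvtColor(s,cv2.COLOR_RGB2HSV)
m=((hs[...,0]<6)|(hs[...,0]>174))&(hs[...,1]>180)&(hs[...,2]>70)
n,l,st,c=cv2.connectedComponentsWithStats(m.astype(np.uint8))
print([(st[i],c[i]) for i in range(1,n) if st[i][4]>10])
for th in(1,1.3,1.571,1.7,1.8,1.9):
  print(th,pix("scene",(.7285-.161*np.cos(th)-.006*np.sin(th),.1695,.095+.161*np.sin(th)+.006*np.cos(th))))
E
```

```text
t 33.15 tcp [0.6745 0.1694 0.304 ] alpha -1.4531169365294363 F [ 0.5118  0.1431 -1.2458] gw 0.2082288560902794 gf 29.99114148784429
shift [-0.0147 -0.0042  0.004 ]
[(array([340, 134,  19,  17,  63], dtype=int32), array([349.0317, 141.2063])), (array([243, 188,  17,  18, 141], dtype=int32), array([250.461 , 195.8511])), (array([ 76, 281,   5,   4,  16], dtype=int32), array([ 78.1875, 282.5   ])), (array([ 49, 366,  37,  18, 359], dtype=int32), array([ 68.2869, 377.1978]))]
1 [308.2793 129.7982]
1.3 [322.4042 129.7284]
1.571 [336.5747 134.2316]
1.7 [343.4167 137.8942]
1.8 [348.628  141.3679]
1.9 [353.6774 145.3553]
```

>>> jog_arm(
  rows=[
    [[-0.01, 0, 0, 0], [-0.02, 0, 0, 0], [-0.026, 0, 0, 0], [-0.026, 0, 0, 0], [-0.026, 0, 0, 0], [-0.026, 0, 0, 0], [-0.026, 0, 0, 0], [0, 0, 0, -0.1527], [0, 0, 0, -0.1527], [0, 0, 0, -0.1527], [0.0072, -0.0259, 0.017, 0], [0.0072, -0.0259, 0.017, 0], [0.0072, -0.0259, 0.017, 0], [0.0072, -0.0259, 0.017, 0], [0.0072, -0.0259, 0.017, 0], [0.0072, -0.0259, 0.017, 0], [0.0072, -0.0259, 0.017, 0], [0.0072, -0.0259, 0.017, 0], [0.0072, -0.0259, 0.017, 0], [0, 0, 0, 0]],
  ],
)

```text
time_s: 35.7
tcp_pos: [0.4736, 0.4139, 0.1491]
ee_rot: [[0.907, 0.422, -0.002], [0.422, -0.907, -0.002], [-0.003, 0.001, -1.0]]
wrist_force: [0.3, -0.6, -1.5]
gripper_width: 0.206
gripper_force: 30.0
```

```bash
python3 -c "
from h import *
to(.476,.412,.0790)"
```

```text
t 35.7 tcp [0.4736 0.4139 0.1491] alpha 24.944771529989232 F [ 0.3322 -0.5918 -1.5075] gw 0.20564702341619018 gf 29.991399510763586
shift [0.0016 0.0026 0.0701]
```

Lower onto the mat, release, and rise.

>>> jog_arm(
  rows=[
    [[0, 0.002, 0.015, 0], [0, 0, 0.015, 0], [0, 0, 0.015, 0], [0, 0, 0.012, 0], [0, 0, 0.006, 0], [0, 0, 0.005, 0], [0, 0, 0.003, 0], [0, 0, 0, 0]],
  ],
)

```text
time_s: 36.7
tcp_pos: [0.4755, 0.4106, 0.0804]
ee_rot: [[0.908, 0.42, 0.0], [0.42, -0.908, 0.0], [0.0, -0.0, -1.0]]
wrist_force: [0.1, -0.2, -1.6]
gripper_width: 0.202
gripper_force: 30.0
```

>>> jog_arm(
  rows=[
    [[0, 0, 0, 0], [0, 0, 0, 0], [0, 0, 0, 0], [0, 0, -0.01, 0], [0, 0, -0.02, 0], [0, 0, -0.03, 0], [0, 0, -0.03, 0], [0, 0, -0.03, 0], [0, 0, -0.03, 0], [0, 0, -0.03, 0], [0, 0, -0.03, 0], [0, 0, 0, 0]],
  ],
  claw=0.5,
)

```text
time_s: 38.2
tcp_pos: [0.4762, 0.4112, 0.2944]
ee_rot: [[0.907, 0.42, 0.005], [0.42, -0.907, 0.006], [0.007, -0.003, -1.0]]
wrist_force: [-0.6, -0.8, -0.6]
gripper_width: 0.5
gripper_force: 0.0
```

```bash
python3 - <<'E'
from h import *
to(.38,.30,.30)
t=capture("top")[:,:,::-1]
f=lambda i,x,y,ww,hh,k:cv2.resize(i[y:y+hh,x:x+ww],None,fx=k,fy=k,interpolation=cv2.INTER_CUBIC)
cv2.imwrite("pics/k.png",f(t,105,140,160,120,5))
E
```

```text
t 38.2 tcp [0.4762 0.4112 0.2944] alpha 24.843229790301532 F [-0.6405 -0.841  -0.6286] gw 0.49999296754942607 gf 0.0
shift [-0.134   0.0605 -0.0067]
```

View pics/k.png

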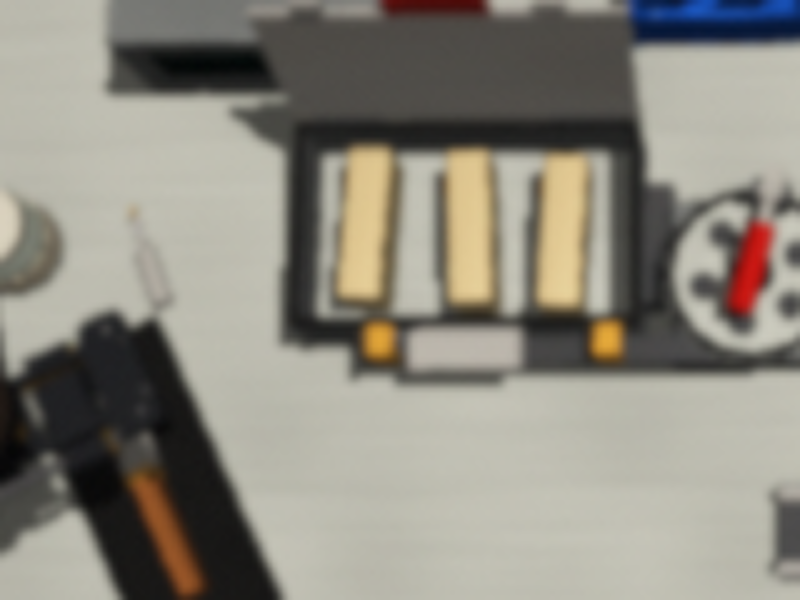

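```bash
python3 - <<'E'
from h import *
for a,b in(((370,150),(360,302)),((468,150),(471,306)),((566,155),(561,306))):
    p,q=[w("top",cr(*c,105,140,5),.09) for c in(a,b)]
    print(q,p,(p+q)/2,np.linalg.norm(p-q),np.degrees(np.arctan2(*(p-q)[1::-1])))
E
```

```text
[0.5978 0.2441 0.09  ] [0.7096 0.2383 0.09  ] [0.6537 0.2412 0.09  ] 0.11197666517912577 -2.9695583809074497
[0.5929 0.1648 0.09  ] [0.7077 0.1673 0.09  ] [0.6503 0.166  0.09  ] 0.11485837359984558 1.2459102476095942
[0.5913 0.1006 0.09  ] [0.7022 0.0964 0.09  ] [0.6467 0.0985 0.09  ] 0.1109141215549669 -2.177260231863085
```

>>> jog_arm(
  rows=[
    [[0, 0, 0, 0.1573], [0, 0, 0, 0.1573], [0, 0, 0, 0.1573], [0.0152, 0.0255, 0, 0], [0.0152, 0.0255, 0, 0], [0.0152, 0.0255, 0, 0], [0.0152, 0.0255, 0, 0], [0.0152, 0.0255, 0, 0], [0.0152, 0.0255, 0, 0], [0.0152, 0.0255, 0, 0], [0.0152, 0.0255, 0, 0], [0.0152, 0.0255, 0, 0], [0.0152, 0.0255, 0, 0], [0.0152, 0.0255, 0, 0], [0.0152, 0.0255, 0, 0], [0, 0, 0, 0]],
  ],
)

```text
time_s: 40.25
tcp_pos: [0.646, 0.0959, 0.2887]
ee_rot: [[0.999, -0.042, -0.003], [-0.042, -0.999, -0.001], [-0.003, 0.001, -1.0]]
wrist_force: [0.3, 1.1, 1.0]
gripper_width: 0.5
gripper_force: 0.0
```

```bash
python3 - <<'E'
from h import *
to(.6467,.0985,.126)
# blade check by colour: orange-brown handle
t=capture("top");hs=cv2.cvtColor(t,cv2.COLOR_RGB2HSV)
m=(hs[...,0]>4)&(hs[...,0]<20)&(hs[...,1]>120);m[:200]=0;m[:,:100]=0;m[:,170:]=0
ys,xs=np.nonzero(m);print(len(xs),cv2.minAreaRect(np.c_[xs,ys].astype(np.float32)))
b=cv2.boxPoints(cv2.minAreaRect(np.c_[xs,ys].astype(np.float32)));print([w("top",p,.031)[:2] for p in b])
E
```

```text
t 40.25 tcp [0.646  0.0959 0.2887] alpha -2.3817261038672117 F [0.3325 1.0859 0.9917] gw 0.5004729959282086 gf 0.0
shift [ 0.001  -0.0028  0.1627]
219 ((138.80001831054688, 246.10003662109375), (27.72724151611328, 8.497057914733887), 63.43495178222656)
[array([0.4811, 0.4293]), array([0.4944, 0.4018]), array([0.4033, 0.3538]), array([0.3902, 0.3811])]
```

>>> jog_arm(
  rows=[
    [[0.001, -0.0028, 0.03, 0], [0, 0, 0.03, 0], [0, 0, 0.03, 0], [0, 0, 0.03, 0], [0, 0, 0.02, 0], [0, 0, 0.014, 0], [0, 0, 0.008, 0], [0, 0, 0, 0]],
  ],
)

```text
time_s: 41.3
tcp_pos: [0.6469, 0.1007, 0.1281]
ee_rot: [[0.999, -0.038, -0.0], [-0.038, -0.999, -0.0], [-0.0, 0.0, -1.0]]
wrist_force: [-0.2, 0.3, -0.4]
gripper_width: 0.5
gripper_force: 0.0
```

>>> jog_arm(
  rows=[
    [[0, 0, 0, 0], [0, 0, 0, 0], [0, 0, 0, 0], [0, 0, 0, 0]],
  ],
  claw=0,
)

```text
time_s: 41.8
tcp_pos: [0.6474, 0.1004, 0.1293]
ee_rot: [[0.999, -0.038, 0.001], [-0.038, -0.999, 0.0], [0.001, -0.0, -1.0]]
wrist_force: [-0.4, -1.1, 3.6]
gripper_width: 0.356
gripper_force: 29.8
```

>>> jog_arm(
  rows=[
    [[0, 0, -0.01, 0], [0, 0, -0.02, 0], [0, 0, -0.03, 0], [0, 0, -0.03, 0], [0, 0, -0.03, 0], [0, 0, -0.02, 0], [0, 0, 0, 0]],
  ],
)

```text
time_s: 42.68
tcp_pos: [0.6474, 0.1007, 0.2701]
ee_rot: [[0.999, -0.039, 0.003], [-0.039, -0.999, 0.002], [0.003, -0.002, -1.0]]
wrist_force: [0.3, -0.1, -2.5]
gripper_width: 0.352
gripper_force: 29.8
```

>>> jog_arm(
  rows=[
    [[0, 0, 0, 0.1712], [0, 0, 0, 0.1712], [0, 0, 0, 0.1712], [0, 0, 0, 0.1712], [0, 0, 0, 0.1712], [0, 0, 0, 0.1712], [0, 0, 0, 0.1712], [0, 0, 0, 0.1712], [0, 0, 0, 0.1712]],
  ],
)

```text
time_s: 43.8
tcp_pos: [0.6462, 0.1004, 0.2662]
ee_rot: [[-0.015, -1.0, -0.004], [-1.0, 0.015, -0.001], [0.001, 0.004, -1.0]]
wrist_force: [0.8, 0.3, -1.8]
gripper_width: 0.349
gripper_force: 29.8
```

>>> jog_arm(
  rows=[
    [[0.02, 0.0085, 0, 0], [0.0353, 0.0152, 0, 0], [0.0353, 0.0152, 0, 0], [0.0353, 0.0152, 0, 0], [0.0353, 0.0152, 0, 0], [0.0353, 0.0152, 0, 0], [0.0353, 0.0152, 0, 0], [0.0353, 0.0152, 0, 0], [0.0353, 0.0152, 0, 0], [0.0353, 0.0152, 0, 0], [0.0353, 0.0152, 0, 0], [0.0353, 0.0152, 0, 0], [0.0353, 0.0152, 0.01, 0], [0.0353, 0.0152, 0.02, 0], [0.0153, 0.006, 0.03, 0], [0, 0, 0, 0]],
  ],
)

```text
time_s: 45.8
tcp_pos: [0.4274, -0.392, 0.205]
ee_rot: [[-0.011, -1.0, -0.007], [-1.0, 0.01, 0.004], [-0.004, 0.007, -1.0]]
wrist_force: [0.4, 0.2, -2.2]
gripper_width: 0.354
gripper_force: 29.8
```

```bash
python3 - <<'E'
from h import *
to(.4308,-.392,.1035)
f=lambda i,x,y,ww,hh,k:cv2.resize(i[y:y+hh,x:x+ww],None,fx=k,fy=k,interpolation=cv2.INTER_CUBIC)
t=capture("top")[:,:,::-1];s=capture("scene")[:,:,::-1]
A=np.zeros((600,800,3),np.uint8);A[:240,:]=f(t,255,210,160,48,5);A[240:]=f(s,30,200,160,72,5)
cv2.imwrite("pics/l.png",A)
E
```

```text
t 45.8 tcp [ 0.4274 -0.392   0.205 ] alpha -90.60277679769082 F [ 0.3791  0.235  -2.2202] gw 0.35417192148763543 gf 29.848038093186915
shift [ 0.0005 -0.0041  0.1014]
```

View pics/l.png

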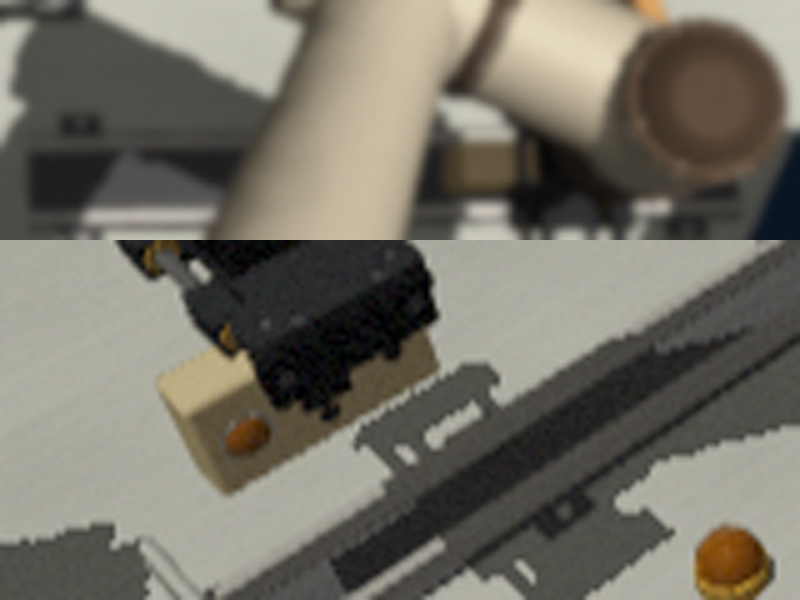

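>>> jog_arm(
  rows=[
    [[0.0005, -0.0035, 0.02, 0], [0, 0, 0.02, 0], [0, 0, 0.02, 0], [0, 0, 0.02, 0], [0, 0, 0.01, 0], [0, 0, 0.005, 0], [0, 0, 0.003, 0], [0, 0, 0, 0]],
  ],
)

```text
time_s: 46.9
tcp_pos: [0.4345, -0.3925, 0.1108]
ee_rot: [[-0.008, -1.0, 0.001], [-1.0, 0.008, -0.0], [0.0, -0.001, -1.0]]
wrist_force: [0.6, 0.8, -2.4]
gripper_width: 0.357
gripper_force: 29.8
```

>>> jog_arm(
  rows=[
    [[0, 0, 0.002, 0], [0, 0, 0.002, 0], [0, 0, 0, 0]],
  ],
)

```text
time_s: 47.28
tcp_pos: [0.4341, -0.3924, 0.1062]
ee_rot: [[-0.009, -1.0, -0.0], [-1.0, 0.009, 0.0], [-0.0, 0.0, -1.0]]
wrist_force: [-0.5, -0.6, -1.6]
gripper_width: 0.354
gripper_force: 29.8
```

>>> jog_arm(
  rows=[
    [[0, 0.003, 0.001, 0], [0, 0, 0.0015, 0], [0, 0, 0.0015, 0], [0, 0, 0, 0]],
  ],
)

```text
time_s: 47.78
tcp_pos: [0.431, -0.3924, 0.1033]
ee_rot: [[-0.008, -1.0, -0.0], [-1.0, 0.008, -0.0], [0.0, 0.0, -1.0]]
wrist_force: [-1.3, 1.5, 4.6]
gripper_width: 0.353
gripper_force: 29.9
```

>>> jog_arm(
  rows=[
    [[0, 0, 0, 0], [0, 0, 0, 0], [0, 0, -0.01, 0], [0, 0, -0.02, 0], [0, 0, -0.03, 0], [0, 0, -0.03, 0], [0, 0, -0.04, 0], [0, 0, -0.04, 0]],
  ],
  claw=0.5,
)

```text
time_s: 48.78
tcp_pos: [0.4312, -0.3924, 0.2743]
ee_rot: [[-0.008, -1.0, 0.001], [-1.0, 0.008, -0.001], [0.001, -0.001, -1.0]]
wrist_force: [0.8, -0.1, 0.1]
gripper_width: 0.501
gripper_force: 0.0
```

>>> jog_arm(
  rows=[
    [[-0.035, -0.0134, 0, 0], [-0.035, -0.0134, 0, 0], [-0.035, -0.0134, 0, 0], [-0.035, -0.0134, 0, 0], [-0.035, -0.0134, 0, 0], [-0.035, -0.0134, 0, 0], [-0.035, -0.0134, 0, 0], [-0.035, -0.0134, 0, 0], [-0.035, -0.0134, 0, 0], [-0.035, -0.0134, 0, 0], [-0.035, -0.0134, 0, 0], [-0.035, -0.0134, 0, 0], [-0.035, -0.0134, 0, 0], [-0.035, -0.0134, 0, 0], [-0.035, -0.0134, 0, 0], [-0.035, -0.0134, 0, 0]],
  ],
)

```text
time_s: 50.78
tcp_pos: [0.6508, 0.1669, 0.2731]
ee_rot: [[-0.008, -1.0, 0.001], [-1.0, 0.008, 0.0], [-0.0, -0.001, -1.0]]
wrist_force: [0.6, -0.1, 0.2]
gripper_width: 0.502
gripper_force: 0.0
```

>>> jog_arm(
  rows=[
    [[0, 0, 0, -0.1779], [0, 0, 0, -0.1779], [0, 0, 0, -0.1779], [0, 0, 0, -0.1779], [0, 0, 0, -0.1779], [0, 0, 0, -0.1779], [0, 0, 0, -0.1779], [0, 0, 0, -0.1779], [0, 0, 0, -0.1779], [0, 0, 0, 0]],
  ],
)

```text
time_s: 52.02
tcp_pos: [0.6504, 0.1658, 0.2728]
ee_rot: [[1.0, 0.02, 0.001], [0.02, -1.0, 0.0], [0.001, -0.0, -1.0]]
wrist_force: [-0.2, -0.1, 0.7]
gripper_width: 0.503
gripper_force: 0.0
```

```bash
cat >> h.py <<'E'
def cream(cx0,cx1,cy0,cy1,z):
    t=capture("top");hs=cv2.cvtColor(t,cv2.COLOR_RGB2HSV)
    m=((hs[...,0]>14)&(hs[...,0]<30)&(hs[...,1]>70)&(hs[...,2]>90)).astype(np.uint8);k=np.zeros_like(m);k[cy0:cy1,cx0:cx1]=m[cy0:cy1,cx0:cx1]
    n,l,st,c=cv2.connectedComponentsWithStats(k)
    for i in range(1,n):
        if st[i][4]>25:
            ys,xs=np.nonzero(l==i);r=cv2.minAreaRect(np.c_[xs,ys].astype(np.float32));print(st[i][4],r,[w("top",p,z)[:2] for p in cv2.boxPoints(r)],w("top",r[0],z))
E
python3 - <<'E'
from h import *
to(.6503,.166,.1275)
print("chest");cream(160,235,160,205,.09);print("track");cream(250,400,222,262,.064)
E
```

```text
t 52.025 tcp [0.6504 0.1658 0.2728] alpha 1.1263694763733956 F [-0.2423 -0.1274  0.6729] gw 0.5031807420461323 gf 0.0
shift [-0.0002 -0.0002  0.1453]
chest
122 ((199.0, 193.0), (10.0, 16.0), 0.0) [array([0.5926, 0.1819]), array([0.6511, 0.1822]), array([0.6501, 0.1463]), array([0.5917, 0.1462])] [0.6213 0.1642 0.09  ]
113 ((177.0, 193.5), (15.0, 10.0), 90.0) [array([0.6494, 0.2614]), array([0.6485, 0.2254]), array([0.5937, 0.2248]), array([0.5946, 0.2606])] [0.6214 0.243  0.09  ]
track
325 ((356.5, 243.5), (9.0, 33.0), 90.0) [array([ 0.448 , -0.3326]), array([ 0.4453, -0.4487]), array([ 0.4137, -0.4463]), array([ 0.4163, -0.3307])] [ 0.4308 -0.3896  0.064 ]
```

>>> jog_arm(
  rows=[
    [[0, 0, 0.03, 0], [0, 0, 0.03, 0], [0, 0, 0.03, 0], [0, 0, 0.03, 0], [0, 0, 0.015, 0], [0, 0, 0.01, 0], [0, 0, 0, 0]],
  ],
)

```text
time_s: 53.0
tcp_pos: [0.6505, 0.1658, 0.1273]
ee_rot: [[1.0, 0.021, -0.0], [0.021, -1.0, -0.0], [-0.0, 0.0, -1.0]]
wrist_force: [0.6, 0.2, -0.7]
gripper_width: 0.5
gripper_force: 0.0
```

>>> jog_arm(
  rows=[
    [[0, 0, 0, 0], [0, 0, 0, 0], [0, 0, 0, 0], [0, 0, 0, 0]],
  ],
  claw=0,
)

```text
time_s: 53.5
tcp_pos: [0.6509, 0.166, 0.1284]
ee_rot: [[1.0, 0.022, 0.002], [0.022, -1.0, 0.001], [0.002, -0.001, -1.0]]
wrist_force: [0.2, 0.6, 3.1]
gripper_width: 0.358
gripper_force: 30.0
```

>>> jog_arm(
  rows=[
    [[0, 0, -0.01, 0], [0, 0, -0.02, 0], [0, 0, -0.03, 0], [0, 0, -0.03, 0], [0, 0, -0.03, 0], [0, 0, -0.02, 0], [0, 0, 0, 0]],
  ],
)

```text
time_s: 54.38
tcp_pos: [0.6507, 0.1658, 0.2689]
ee_rot: [[1.0, 0.022, 0.003], [0.022, -1.0, 0.001], [0.003, -0.001, -1.0]]
wrist_force: [0.1, -0.4, -2.7]
gripper_width: 0.353
gripper_force: 30.0
```

>>> jog_arm(
  rows=[
    [[0, 0, 0, 0.1779], [0, 0, 0, 0.1779], [0, 0, 0, 0.1779], [0, 0, 0, 0.1779], [0, 0, 0, 0.1779], [0, 0, 0, 0.1779], [0, 0, 0, 0.1779], [0, 0, 0, 0.1779], [0, 0, 0, 0.1779]],
  ],
)

```text
time_s: 55.5
tcp_pos: [0.6496, 0.1655, 0.265]
ee_rot: [[-0.015, -1.0, -0.004], [-1.0, 0.015, -0.001], [0.001, 0.004, -1.0]]
wrist_force: [0.3, 0.1, -2.8]
gripper_width: 0.356
gripper_force: 30.0
```

>>> jog_arm(
  rows=[
    [[0.02, 0.01, 0, 0], [0.0306, 0.01535, 0, 0], [0.0306, 0.01535, 0, 0], [0.0306, 0.01535, 0, 0], [0.0306, 0.01535, 0, 0], [0.0306, 0.01535, 0, 0], [0.0306, 0.01535, 0, 0], [0.0306, 0.01535, 0, 0], [0.0306, 0.01535, 0, 0], [0.0306, 0.01535, 0, 0], [0.0306, 0.01535, 0, 0], [0.0306, 0.01535, 0, 0], [0.0306, 0.01535, 0, 0], [0.0306, 0.01535, 0.02, 0], [0.0106, 0.00535, 0.04, 0], [0, 0, 0, 0], [0, 0, 0, 0]],
  ],
)

```text
time_s: 57.62
tcp_pos: [0.4325, -0.2607, 0.2079]
ee_rot: [[-0.008, -1.0, 0.0], [-1.0, 0.008, -0.001], [0.001, -0.0, -1.0]]
wrist_force: [0.8, -0.0, -2.7]
gripper_width: 0.354
gripper_force: 30.0
```

```bash
python3 -c "
from h import *
to(.4321,-.26,.1035)"
```

```text
t 57.625 tcp [ 0.4325 -0.2607  0.2079] alpha -90.4473344044398 F [ 0.7929 -0.0354 -2.7357] gw 0.3542132299808701 gf 29.970106151886284
shift [-0.0008  0.0004  0.1044]
```

>>> jog_arm(
  rows=[
    [[0, 0, 0.02, 0], [0, 0, 0.02, 0], [0, 0, 0.02, 0], [0, 0, 0.02, 0], [0, 0, 0.012, 0], [0, 0, 0.006, 0], [0, 0, 0.003, 0], [0, 0, 0.0025, 0], [0, 0, 0, 0]],
  ],
)

```text
time_s: 58.75
tcp_pos: [0.4319, -0.2609, 0.1041]
ee_rot: [[-0.009, -1.0, 0.0], [-1.0, 0.009, -0.0], [0.0, -0.0, -1.0]]
wrist_force: [0.9, -0.2, -2.1]
gripper_width: 0.355
gripper_force: 30.0
```

>>> jog_arm(
  rows=[
    [[0, 0, 0.001, 0], [0, 0, 0.001, 0], [0, 0, 0, 0]],
  ],
)

```text
time_s: 59.12
tcp_pos: [0.432, -0.2609, 0.1024]
ee_rot: [[-0.008, -1.0, 0.0], [-1.0, 0.008, -0.0], [0.0, -0.0, -1.0]]
wrist_force: [-0.9, 1.9, 3.4]
gripper_width: 0.352
gripper_force: 30.0
```

>>> jog_arm(
  rows=[
    [[0, 0, 0, 0], [0, 0, 0, 0], [0, 0, -0.01, 0], [0, 0, -0.02, 0], [0, 0, -0.03, 0], [0, 0, -0.03, 0], [0, 0, -0.04, 0], [0, 0, -0.04, 0]],
  ],
  claw=0.5,
)

```text
time_s: 60.12
tcp_pos: [0.4316, -0.2608, 0.2738]
ee_rot: [[-0.009, -1.0, 0.001], [-1.0, 0.009, -0.0], [0.0, -0.001, -1.0]]
wrist_force: [0.1, 0.1, 0.4]
gripper_width: 0.5
gripper_force: 0.0
```

>>> jog_arm(
  rows=[
    [[-0.0315, -0.0136, 0, 0], [-0.0315, -0.0136, 0, 0], [-0.0315, -0.0136, 0, 0], [-0.0315, -0.0136, 0, 0], [-0.0315, -0.0136, 0, 0], [-0.0315, -0.0136, 0, 0], [-0.0315, -0.0136, 0, 0], [-0.0315, -0.0136, 0, 0], [-0.0315, -0.0136, 0, 0], [-0.0315, -0.0136, 0, 0], [-0.0315, -0.0136, 0, 0], [-0.0315, -0.0136, 0, 0], [-0.0315, -0.0136, 0, 0], [-0.0315, -0.0136, 0, 0], [-0.0315, -0.0136, 0, 0], [-0.0315, -0.0136, 0, 0]],
  ],
)

```text
time_s: 62.12
tcp_pos: [0.6541, 0.2423, 0.2726]
ee_rot: [[-0.009, -1.0, 0.0], [-1.0, 0.009, 0.0], [-0.0, -0.0, -1.0]]
wrist_force: [1.0, -0.6, 1.1]
gripper_width: 0.5
gripper_force: 0.0
```

>>> jog_arm(
  rows=[
    [[0, 0, 0, -0.1697], [0, 0, 0, -0.1697], [0, 0, 0, -0.1697], [0, 0, 0, -0.1697], [0, 0, 0, -0.1697], [0, 0, 0, -0.1697], [0, 0, 0, -0.1697], [0, 0, 0, -0.1697], [0, 0, 0, -0.1697], [0, 0, 0, 0]],
  ],
)

```text
time_s: 63.38
tcp_pos: [0.6537, 0.2412, 0.2724]
ee_rot: [[0.999, -0.054, 0.0], [-0.054, -0.999, 0.0], [0.0, -0.0, -1.0]]
wrist_force: [-0.7, 0.6, -0.7]
gripper_width: 0.502
gripper_force: 0.0
```

```bash
python3 - <<'E'
from h import *
to(.6537,.2412,.1275)
print("chest");cream(160,235,160,205,.09);print("track");cream(250,400,222,262,.064)
E
```

```text
t 63.375 tcp [0.6537 0.2412 0.2724] alpha -3.0999695508587553 F [-0.6627  0.5661 -0.7048] gw 0.5017097347046502 gf 0.0
shift [-0.      0.0001  0.1449]
chest
80 ((177.0, 196.5), (9.0, 10.0), 90.0) [array([0.6274, 0.261 ]), array([0.6265, 0.2251]), array([0.5937, 0.2248]), array([0.5946, 0.2606])] [0.6105 0.2429 0.09  ]
track
332 ((319.5, 244.0), (10.0, 33.0), 90.0) [array([ 0.451, -0.202]), array([ 0.4483, -0.3185]), array([ 0.4131, -0.3164]), array([ 0.4157, -0.2004])] [ 0.432  -0.2594  0.064 ]
324 ((356.5, 243.5), (9.0, 33.0), 90.0) [array([ 0.448 , -0.3326]), array([ 0.4453, -0.4487]), array([ 0.4137, -0.4463]), array([ 0.4163, -0.3307])] [ 0.4308 -0.3896  0.064 ]
```

>>> jog_arm(
  rows=[
    [[0, 0, 0.03, 0], [0, 0, 0.03, 0], [0, 0, 0.03, 0], [0, 0, 0.03, 0], [0, 0, 0.015, 0], [0, 0, 0.01, 0], [0, 0, 0, 0]],
  ],
)

```text
time_s: 64.35
tcp_pos: [0.6538, 0.2414, 0.1268]
ee_rot: [[0.999, -0.052, -0.0], [-0.052, -0.999, -0.0], [-0.0, 0.0, -1.0]]
wrist_force: [-0.4, 0.0, -0.4]
gripper_width: 0.502
gripper_force: 0.0
```

>>> jog_arm(
  rows=[
    [[0, 0, 0, 0], [0, 0, 0, 0], [0, 0, 0, 0], [0, 0, 0, 0]],
  ],
  claw=0,
)

```text
time_s: 64.85
tcp_pos: [0.6542, 0.2417, 0.128]
ee_rot: [[0.999, -0.052, 0.002], [-0.052, -0.999, 0.001], [0.002, -0.001, -1.0]]
wrist_force: [-0.6, 0.8, 3.2]
gripper_width: 0.355
gripper_force: 29.9
```

>>> jog_arm(
  rows=[
    [[0, 0, -0.01, 0], [0, 0, -0.02, 0], [0, 0, -0.03, 0], [0, 0, -0.03, 0], [0, 0, -0.03, 0], [0, 0, -0.02, 0], [0, 0, 0, 0]],
  ],
)

```text
time_s: 65.72
tcp_pos: [0.6541, 0.2414, 0.2687]
ee_rot: [[0.999, -0.052, 0.003], [-0.052, -0.999, 0.002], [0.003, -0.002, -1.0]]
wrist_force: [-0.1, -0.2, -1.3]
gripper_width: 0.348
gripper_force: 29.9
```

>>> jog_arm(
  rows=[
    [[0, 0, 0, 0.1697], [0, 0, 0, 0.1697], [0, 0, 0, 0.1697], [0, 0, 0, 0.1697], [0, 0, 0, 0.1697], [0, 0, 0, 0.1697], [0, 0, 0, 0.1697], [0, 0, 0, 0.1697], [0, 0, 0, 0.1697]],
  ],
)

```text
time_s: 66.85
tcp_pos: [0.653, 0.241, 0.2646]
ee_rot: [[-0.015, -1.0, -0.004], [-1.0, 0.015, -0.001], [0.001, 0.004, -1.0]]
wrist_force: [-0.7, -0.3, -1.4]
gripper_width: 0.358
gripper_force: 29.9
```

>>> jog_arm(
  rows=[
    [[0.0267, 0.0155, 0, 0], [0.0267, 0.0155, 0, 0], [0.0267, 0.0155, 0, 0], [0.0267, 0.0155, 0, 0], [0.0267, 0.0155, 0, 0], [0.0267, 0.0155, 0, 0], [0.0267, 0.0155, 0, 0], [0.0267, 0.0155, 0, 0], [0.0267, 0.0155, 0, 0], [0.0267, 0.0155, 0, 0], [0.0267, 0.0155, 0, 0], [0.0267, 0.0155, 0, 0], [0.0267, 0.0155, 0, 0], [0.0262, 0.0161, 0.02, 0], [0, 0, 0.04, 0], [0, 0, 0, 0], [0, 0, 0, 0]],
  ],
)

```text
time_s: 68.97
tcp_pos: [0.4336, -0.13, 0.2075]
ee_rot: [[-0.008, -1.0, 0.001], [-1.0, 0.008, -0.001], [0.001, -0.001, -1.0]]
wrist_force: [-0.2, 0.7, -0.1]
gripper_width: 0.358
gripper_force: 29.9
```

```bash
python3 -c "
from h import *
to(.4333,-.13,.1035)"
```

```text
t 68.975 tcp [ 0.4336 -0.13    0.2075] alpha -90.44736988181972 F [-0.1535  0.7143 -0.098 ] gw 0.35762109729399244 gf 29.91572827566415
shift [-0.0001  0.0004  0.104 ]
```

>>> jog_arm(
  rows=[
    [[0, 0, 0.02, 0], [0, 0, 0.02, 0], [0, 0, 0.02, 0], [0, 0, 0.02, 0], [0, 0, 0.012, 0], [0, 0, 0.006, 0], [0, 0, 0.003, 0], [0, 0, 0.002, 0], [0, 0, 0, 0]],
  ],
)

```text
time_s: 70.1
tcp_pos: [0.4331, -0.1301, 0.1041]
ee_rot: [[-0.009, -1.0, 0.001], [-1.0, 0.009, -0.0], [0.0, -0.001, -1.0]]
wrist_force: [-0.5, -0.7, -2.3]
gripper_width: 0.354
gripper_force: 29.9
```

>>> jog_arm(
  rows=[
    [[0, 0, 0.001, 0], [0, 0, 0.0015, 0], [0, 0, 0, 0]],
  ],
)

```text
time_s: 70.47
tcp_pos: [0.4332, -0.1301, 0.1019]
ee_rot: [[-0.008, -1.0, 0.0], [-1.0, 0.008, -0.0], [0.0, -0.0, -1.0]]
wrist_force: [-0.9, 1.3, 4.0]
gripper_width: 0.352
gripper_force: 29.9
```

>>> jog_arm(
  rows=[
    [[0, 0, 0, 0], [0, 0, 0, 0], [0, 0, -0.01, 0], [0, 0, -0.02, 0], [0, 0, -0.03, 0], [0, 0, -0.04, 0], [0, 0, -0.05, 0], [0, 0, -0.05, 0], [-0.03, 0, 0, 0], [-0.03, 0, 0, 0], [-0.03, 0, 0, 0], [-0.03, 0, 0, 0], [-0.03, 0, 0, 0], [-0.03, 0, 0, 0], [-0.03, 0, 0, 0], [-0.03, 0, 0, 0], [0, 0, 0, 0]],
  ],
  claw=0.5,
)

```text
time_s: 72.6
tcp_pos: [0.435, 0.1111, 0.3018]
ee_rot: [[-0.006, -1.0, 0.001], [-1.0, 0.006, 0.0], [-0.0, -0.001, -1.0]]
wrist_force: [0.3, -0.8, 1.1]
gripper_width: 0.502
gripper_force: 0.0
```

```bash
python3 - <<'E'
from h import *
to(0,0,0)
t=capture("top")[:,:,::-1];s=capture("scene")[:,:,::-1]
f=lambda i,x,y,ww,hh,k:cv2.resize(i[y:y+hh,x:x+ww],None,fx=k,fy=k,interpolation=cv2.INTER_CUBIC)
A=np.zeros((600,800,3),np.uint8)
A[:315]=f(t,103,155,320,126,2.5);A[315:]=f(s,20,100,350,125,2.286)[:285,:800]
cv2.imwrite("pics/m.png",A)
E
```

```text
t 72.6 tcp [0.435  0.1111 0.3018] alpha -90.3407287360535 F [ 0.3243 -0.7923  1.0812] gw 0.5018427140251861 gf 0.0
shift [0.1138 0.4345 0.3016]
```

View pics/m.png

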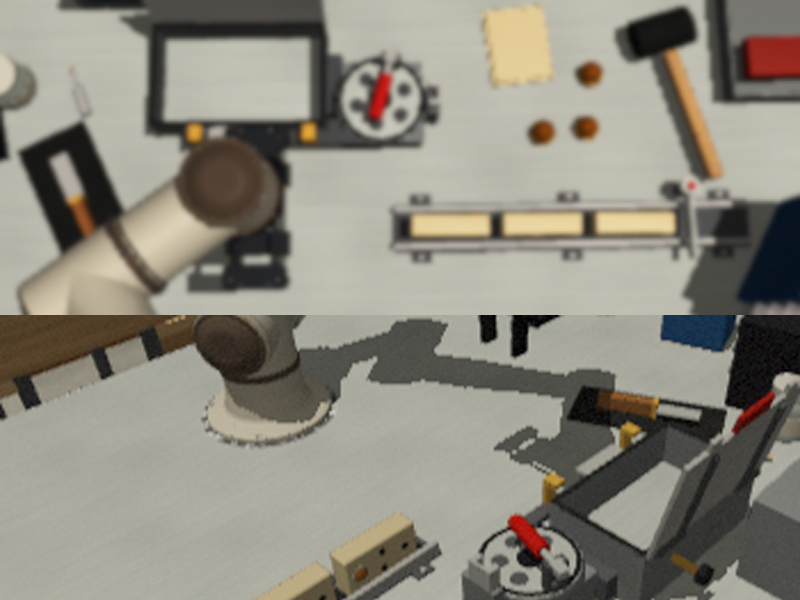

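```bash
python3 - <<'E'
from h import *
print("track");cream(250,400,222,262,.064)
t=capture("top");hs=cv2.cvtColor(t,cv2.COLOR_RGB2HSV)
m=(hs[...,0]>4)&(hs[...,0]<20)&(hs[...,1]>120);m[:200]=0;m[:,:100]=0;m[:,170:]=0
ys,xs=np.nonzero(m);r=cv2.minAreaRect(np.c_[xs,ys].astype(np.float32));print(len(xs),r,w("top",r[0],.031))
E
```

```text
track
332 ((319.5, 244.0), (10.0, 33.0), 90.0) [array([ 0.451, -0.202]), array([ 0.4483, -0.3185]), array([ 0.4131, -0.3164]), array([ 0.4157, -0.2004])] [ 0.432  -0.2594  0.064 ]
324 ((356.5, 243.5), (9.0, 33.0), 90.0) [array([ 0.448 , -0.3326]), array([ 0.4453, -0.4487]), array([ 0.4137, -0.4463]), array([ 0.4163, -0.3307])] [ 0.4308 -0.3896  0.064 ]
312 ((282.9732971191406, 244.77877807617188), (9.549009323120117, 32.23715591430664), 87.87889862060547) [array([ 0.4482, -0.0733]), array([ 0.4498, -0.1875]), array([ 0.4162, -0.1873]), array([ 0.4145, -0.0736])] [ 0.4322 -0.1304  0.064 ]
124 ((135.90000915527344, 240.80003356933594), (15.652474403381348, 8.049844741821289), 63.43495178222656) [0.4615 0.4026 0.031 ]
```

```bash
python3 -c "
from station import *
print(finish_job())"
```

```text
the job is handed in; nothing more can be done
None
```

The job is handed in, with no verdict returned yet. The bolts are drawn, the crank is folded flat, and the lid stands open at about 1.8 rad. All three enclosures stand in the track on the long side of the closed gate, and the blade is back on its mat. The bystanders looked untouched in the last pictures.

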